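# Fish out what slipped under the rack, pack the case and shut it

## Robot

A 6-joint arm with a two-finger parallel gripper is mounted at the origin on a cart in front of the work surface, level with it; the furniture and walls round the work are solid. World frame = base frame: x ahead of the robot, y to its left, z up, the work surface at z = 0. Lengths are in m, angles in rad, forces in N, time in s.
With the tool pointing down it reaches from about 0.3 to 0.875 m from the base axis. Payload 6.4 kg.
Tool frame: the origin (TCP) lies on the centre line of the jaws, within the pads' length; the fingertips stand 25 mm ahead of it and the grasp point (between the pads) lies 6 mm ahead of it; z points along the fingers, y is the line along which they close (so a half turn about z gives the same grasp; the last joint's range is limited). The gripper opens to 88 mm and grips with 3 to 60 N. Pads are 18 mm wide; open, the fingers measure 123 mm over their backs; the gripper's body (75 mm by 187 mm) begins 45 mm behind the grasp point.
Start: joints at [-1.503, 0.181, 1.607, -0, 1.354, -0.206], TCP at [0.155, -0.554, 0.264] pointing down, gripper open.
Joint ranges: [-2.99, 2.99], [-0.89, 2.07], [0.3, 2.58], [-1.14, 4.28], [0, 2.63], [-3.12, 3.12]. Speed limits (rad/s): [2.57, 2.57, 3.01, 3.14, 3.14, 3.14].

## Interface

Orientations are given as a unit quaternion [x, y, z, w].
In Python, from plant import bot gives the robot as it stands. The module is installed in compiled form; this text tells all that it offers.
- The arm moves only by the shell command python3 -m crank 'ROWS' [OPENING]. ROWS is JSON, a list of rows, each an object of numbers: "dx", "dy", "dz": the shift along the world's x, y, z in m; "roll": the turn about the world's z in degrees. In form: [{"dx": .., "dy": .., "dz": .., "roll": ..}, ...]. A call has 1 to 10 rows; each row is the pose to reach, as a shift and turn from the pose commanded when the call began; what a row does not reach only later rows make up. A row lasts 1/8 s, in which the tool goes at most 62.5 mm and 10.7 degrees, less where a joint would pass 70% of its speed; a pose out of reach is approached as far as the arm can. A call with a gripper value outside its range is refused whole. OPENING is the finger opening in m, from 0 to 0.0881, set as the call begins (- or left out, the last holds). The fingers move at their own pace and stop on an object; the grip force is fixed at half the most. Time passes only in rows, so rows that repeat a pose let the fingers close. It gives the time, the measured TCP pose, the force, the opening and the grip force at its end, in the units of the state.
- bot.get_obs(): the state, without advancing time (a new reading comes with each control period).
- bot.camera(name): name is "side" or "top"; returns (picture, depth): 384x512x3 uint8, red, green, blue; 384x512 float32, m along the optical axis (not along the pixel's ray), 0 where there is no reading.
- bot.camera_model(name): a dict with "fx", "fy", "cx", "cy" (pixels), "R" (3x3) and "t" (3): a world point X has camera coordinates R X + t. Camera axes: x right, y down, z forward; pixel columns grow to the right and rows downward; lengths in m; the calibration is good to about 2 mm. A picture is of the moment at which its call begins. camera_model takes no time and is no camera call.
- bot.finish_job(): hands the job in; it is judged then, once.
The state is a dict: "time": time; "joint_pos": joint angles; "dq": joint speeds; "effort": joint torques, N m; "position": TCP position; "ee_rot": TCP orientation; "force": force on the tool from outside, world axes, zero at the start; "torque": the same for the moment, N m; "grip_width": finger opening in m; "finger_force": force on a finger pad.
Only numpy, scipy, OpenCV 4.12 (cv2) and the standard library are available. Lean on these libraries where they do the work, as an engineer would, in place of code of your own. Each camera call takes 0.05 s, during which the arm holds its last target. There are 200 camera calls.

## Task

Some of the service kit has slipped under the low wire rack on the left: take up the reacher, squeeze its trigger so that the jaws grip what lies under there, and draw it all out into the open (do not touch things under the rack with the fingers, and leave the tape roll on top of it where it is). Lay the reacher flat on the bench clear of the rack, put everything you fished out together with whichever of the battery pack, the spare relay box and the tape measure lie on the bench into the open grey case, and when all is in, shut its lid fully.

Things in the scene. Friction and masses are not known exactly. Their poses are not given: they have to be found in the camera images.
- reacher: Flat hand-held reacher lying on the bench, 250 mm long, 76 mm wide, 0.32 kg, balanced near its grip. Origin on its underside (bench level when flat) below the middle of the grip; x points from grip to jaws, z up. Two thin arms (under 24 mm high) join grip and jaws; cross bars and a weight, under 24 mm high, lie at x = -75..-37 and 47..57 mm. It can be slid on the bench or lifted a little
- grip (a point): Middle of the reacher's grip, 40 mm above its origin. The grip is two upright black plates, 60 mm long in x, 8 mm thick, z = 10..74 mm, outer faces at y = -33 (fixed plate) and y = +33 mm (trigger plate): take it from above, one finger on each outer face, closing along y (66 mm)
- trigger (a joint): Trigger of the reacher, m: 0 = released, jaws 60 mm open; 0.036 = fully squeezed, jaws 24 mm open. Trigger plate and moving jaw are one sliding part: squeezing the grip from 66 mm down by d closes the jaws by d. A spring resists with 12 N at 0, 17 N at full squeeze, and reopens the jaws when let go; grip force beyond it goes into the jaws
- jaw_tip (a point): Middle of the front end of the reacher's jaws: x = 175, y = 0, z = 20 mm of the reacher. The jaws are upright rubber plates at x = 125..175, z = 2..46 mm, inner faces at y = -30 (fixed) and y = +30 mm (moves towards -y with the trigger)
- rack: Fixed low wire rack: 150 mm deep, 260 mm wide, top from z = 88 to 94 mm (clear height below 88 mm), a wire back at x = 144 mm, a leg at each corner, side wires at 30 mm height. Origin on the bench at the middle of its open front edge; x runs inward from the front to the back, y along the front edge
- relay: Relay box, black with a pale face, 41 x 55 x 70 mm, 0.15 kg, may be absent. It lies on a 41 x 70 mm side, 55 mm high. Origin at the middle of one 41 x 55 mm end (28 mm above the bench); the body extends 70 mm along its own z (level), +-20 mm along x (level), +-28 mm along y (up). At the start under the rack, z pointing inward along the rack's depth within 0.2 rad
- lamp_plug: White plug standing upright, base 30 (x) x 40 (y) x 28 mm with a round stem 22 mm across up to 58 mm, 0.06 kg, may be absent. Origin at the middle of its underside, z up. At the start it is under the rack, its y axis along the rack's depth, give or take 0.2 rad
- battery: Drill battery pack, black below with a yellow slide top, 55 (x) x 70 (y) x 54 mm, 0.38 kg, may be absent; up to z = 38 mm full size, above that 40 x 50 mm. Origin at the middle of its underside, z up. At the start on the bench in front of the charger
- spare_relay: A second relay box of the same make and size as relay, lying the same way (same axes), may be absent. At the start on the bench in front of the charger, beside the case
- tape_rule: Yellow tape measure standing on edge, 36 mm thick (x) x 61 mm high, 0.28 kg, may be absent. Origin on its underside; the case reaches from y = -26 to 42 mm, z up. At the start on the bench between charger, rack and basket
- case: Grey sheet steel case, fixed to the bench, 200 (x) x 330 (y) x 70 mm, standing open. Origin on the bench at its middle; x from its front to its hinge, y along its length. Walls 4 mm; inner floor at z = 4 mm, x = -96..96, y = -161..161 mm; rim at z = 70 mm. Shut, there is 66 mm from floor to lid
- case_lid (a joint): Hinge of the case's lid, rad: 0 = shut, grows as it opens; it rests leaning back at the stop, 1.7. Axis along the case's y at x = 100, z = 70 mm of the case. The lid is a plate 200 x 330 x 8 mm, 0.3 kg, with a black knob on its outside, 43 mm high, 170 mm from the hinge at y = 0. It falls shut by itself once pushed forward past upright (below about 1.5 rad)
- lid_edge (a point): Middle of the lid's free edge, 200 mm from the hinge axis; at the top, about 265 mm above the bench, when the lid stands open. The edge runs 330 mm along the case's y
- battery_charger: Bench battery charger, a fixed black box with a handle on top, 192 (x) x 254 (y) x 157 mm, between rack and case, an obstacle. Origin: middle of its underside. Also fixed: a slotted basket, 85 mm high, behind it on the left (x from 0.71 m), and a wall pillar behind the right part of the case (x from 0.63, y below -0.44 m). The bench's front edge is at x = 0.36 m
- white_tape: Roll of white tape, 100 mm across, 19 mm high, lying loose on top of the rack towards its back; origin at the middle of its underside

How it is judged:
On the way, in this order (a step that is already met when the one before it is completed fails the run):
1. a thing under the rack is gripped between the jaws of the reacher, trigger squeezed (((contact force between trigger and relay above 2 N and value of joint trigger above 0.008 m and (x of relay in the frame of rack between 0 and 0.15 m and y of relay in the frame of rack between -0.13 and 0.13 m and height (world z) of relay below 0.08 m)) or (contact force between trigger and lamp_plug above 2 N and value of joint trigger above 0.008 m and (x of lamp_plug in the frame of rack between 0 and 0.15 m and y of lamp_plug in the frame of rack between -0.13 and 0.13 m and height (world z) of lamp_plug below 0.08 m)))), for 0.2 s.
2. everything that is there lies in the case, the lid still open (x of relay in the frame of case between -0.098 and 0.098 m and y of relay in the frame of case between -0.163 and 0.163 m and z of relay in the frame of case between 0 and 0.068 m and x of lamp_plug in the frame of case between -0.098 and 0.098 m and y of lamp_plug in the frame of case between -0.163 and 0.163 m and z of lamp_plug in the frame of case between 0 and 0.068 m and x of battery in the frame of case between -0.098 and 0.098 m and y of battery in the frame of case between -0.163 and 0.163 m and z of battery in the frame of case between 0 and 0.068 m and x of spare_relay in the frame of case between -0.098 and 0.098 m and y of spare_relay in the frame of case between -0.163 and 0.163 m and z of spare_relay in the frame of case between 0 and 0.068 m and x of tape_rule in the frame of case between -0.098 and 0.098 m and y of tape_rule in the frame of case between -0.163 and 0.163 m and z of tape_rule in the frame of case between 0 and 0.068 m and value of joint case_lid above 1 rad), for 0.3 s.
At the end, for the whole second after the job is handed in: All the things that were there (relay box, plug, battery pack, spare relay box, tape measure) lie inside the case, its lid is shut to within 0.02 rad, and the reacher lies flat on the bench (origin below 15 mm, tilt below 0.2 rad) with its jaws out in front of the rack (x of relay in the frame of case between -0.098 and 0.098 m and y of relay in the frame of case between -0.163 and 0.163 m and z of relay in the frame of case between 0 and 0.068 m and x of lamp_plug in the frame of case between -0.098 and 0.098 m and y of lamp_plug in the frame of case between -0.163 and 0.163 m and z of lamp_plug in the frame of case between 0 and 0.068 m and x of battery in the frame of case between -0.098 and 0.098 m and y of battery in the frame of case between -0.163 and 0.163 m and z of battery in the frame of case between 0 and 0.068 m and x of spare_relay in the frame of case between -0.098 and 0.098 m and y of spare_relay in the frame of case between -0.163 and 0.163 m and z of spare_relay in the frame of case between 0 and 0.068 m and x of tape_rule in the frame of case between -0.098 and 0.098 m and y of tape_rule in the frame of case between -0.163 and 0.163 m and z of tape_rule in the frame of case between 0 and 0.068 m and value of joint case_lid below 0.02 rad and x of jaw_tip in the frame of rack below 0 m and height (world z) of reacher below 0.015 m and angle between reacher's own z axis and vertical below 0.2 rad); the robot touches nothing.
It fails at once if a finger touches a thing that is still under the rack ((contact force between the fingers and relay above 0.5 N and (x of relay in the frame of rack between 0 and 0.15 m and y of relay in the frame of rack between -0.13 and 0.13 m and height (world z) of relay below 0.08 m)) or (contact force between the fingers and lamp_plug above 0.5 N and (x of lamp_plug in the frame of rack between 0 and 0.15 m and y of lamp_plug in the frame of rack between -0.13 and 0.13 m and height (world z) of lamp_plug below 0.08 m))).
It fails at once if the tape roll on the rack is shifted by more than 40 mm (distance of white_tape from where it was at the start of the episode above 0.04 m).
Of relay, lamp_plug only 1 to 2 are there at a start; the rules pass over those that are not, and their reading is None.
Of battery, spare_relay, tape_rule only 2 to 3 are there at a start; the rules pass over those that are not, and their reading is None.
At some moment in a run one of reacher may be knocked a few centimetres aside while the robot is not near it.
Once in a run the grip may slacken for a moment while it holds something.
It also fails if it takes over 210 s, if anything falls off the work surface, if the arm or the gripper's body presses on something with over 40 N, if the wrist force passes 120 N, or if a joint passes its speed limit or range.

## Working session

There is one attempt and no reset: what is moved stays moved. The work goes in short steps, Python scripts to look and compute and a shell command to move; the robot and the scene stay as the last step left them, time stands still between calls to the robot, and variables do not carry over. Pictures are saved under pics/ and viewed, at most 17 in all, crops included, and the job is handed in when it is done.

```bash
mkdir -p pics
cat > h.py <<'E'
import numpy as np, cv2
from plant import bot
def shot(n,name):
    im,d=bot.camera(n); np.savez('pics/%s.npz'%name,im=im,d=d)
    cv2.imwrite('pics/%s.png'%name,cv2.cvtColor(im,cv2.COLOR_RGB2BGR)); return im,d
def cam(n):
    m=bot.camera_model(n); return m,np.array(m['R']),np.array(m['t'])
def ray(n,u,v,z):
    m,R,t=cam(n); c=-R.T@t; r=R.T@np.array([(u-m['cx'])/m['fx'],(v-m['cy'])/m['fy'],1]); return c+r*(z-c[2])/r[2]
def cloud(n,d):
    m,R,t=cam(n); v,u=np.mgrid[:d.shape[0],:d.shape[1]]
    P=np.stack([(u-m['cx'])/m['fx']*d,(v-m['cy'])/m['fy']*d,d],-1)
    W=(P-t)@R; W[d==0]=np.nan; return W
def proj(n,X):
    m,R,t=cam(n); p=R@np.array(X)+t; return m['fx']*p[0]/p[2]+m['cx'],m['fy']*p[1]/p[2]+m['cy']
E
python3 - <<'E'
from h import *
for n in('top','side'):
    shot(n,n+'0'); m,R,t=cam(n); print(n,m['fx'],-R.T@t,R.tolist())
o=bot.get_obs(); print(o)
a=[cv2.imread('pics/%s0.png'%n) for n in('top','side')]
E
```

```text
top 468.27296252761045 [-0.47900562  0.11753156  1.3462749 ] [[-0.17861334953891914, -0.9837615777663725, -0.01761900897057934], [-0.7672101879983949, 0.1504626712726552, -0.6234978043144694], [0.6160241868611616, -0.09784754807410534, -0.7816265467203185]]
side 423.27868794771774 [0.04408142 1.27328833 0.98348892] [[-0.9325415377394456, -0.3607167811396021, 0.015801398508821892], [-0.2111875318355981, 0.5094292935820494, -0.8341951937272728], [0.2928585098434712, -0.7812587270839146, -0.5512428635070779]]
{'time': 0.1, 'joint_pos': array([-1.50331887e+00,  1.81483251e-01,  1.60790396e+00, -1.71204407e-05,
        1.35379505e+00, -2.06318703e-01]), 'dq': array([-1.11768929e-03, -2.52830854e-03, -3.26513752e-03, -3.26867250e-05,
        9.52247777e-04, -7.49097716e-04]), 'effort': array([ 1.37363622e-03, -4.34819269e+01, -3.42697442e+01,  7.05917459e-02,
        3.39774974e-02, -3.95632890e-05]), 'position': array([ 0.15544434, -0.55312841,  0.26289288]), 'ee_rot': array([ 9.90643518e-01,  1.36472669e-01,  4.67936063e-05, -7.93469183e-04]), 'force': array([-0.23464532,  0.1050786 ,  0.98507859]), 'torque': array([ 0.01347407,  0.02617659, -0.0201234 ]), 'finger_force': 0.0, 'grip_width': 0.08793107175874285}
```

View pics/top0.png

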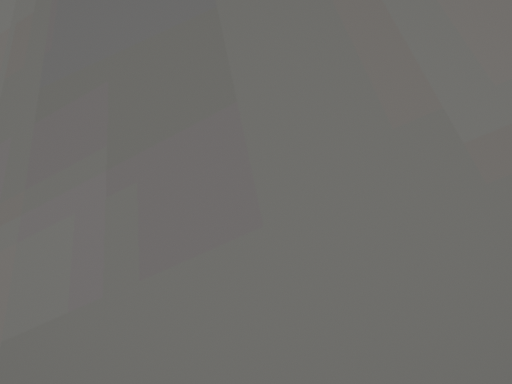

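View pics/side0.png

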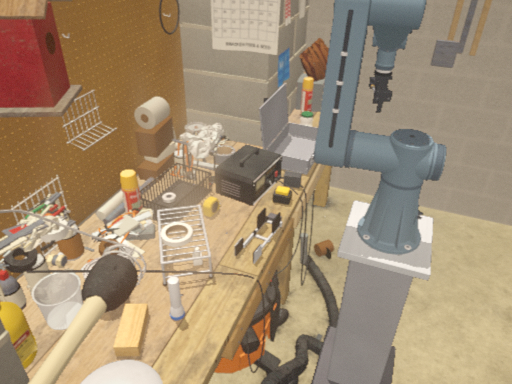

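The top view shows only blurred grey patches, so it may be a bad frame. The side view shows the rack at about (185,235), the reacher at (262,232), the battery at (283,195), the tape rule at (210,205), the charger at (248,172), and the open case at (285,140). I'll retake the top view.

Run:
```python
from h import *
im,d=shot('top','top1'); print(im.std(), d[::96,::128], d.min(), d.max())
im,d=shot('side','side1'); im2=cv2.imread('pics/side1.png')[60:300,120:340]
cv2.imwrite('pics/side1c.png',cv2.resize(im2,None,fx=2.5,fy=2.5,interpolation=cv2.INTER_CUBIC))
```

```text
2.2471590487350404 [[0.08010245 0.05770751 0.         0.        ]
 [0.06122934 0.         0.         0.        ]
 [0.05052266 0.         0.         0.        ]
 [0.         0.         0.         0.        ]] 0.0 0.08010245
```

View pics/side1c.png

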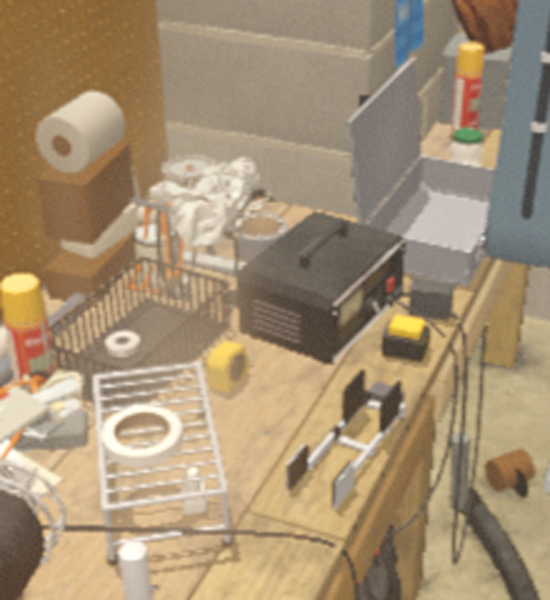

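The side view crop shows the plug under the rack's front (crop 195,490), with no black relay visible there. It also shows the tape rule (228,367), battery (405,340), spare relay (432,298) and reacher (345,430). The top camera is blocked, so I'll measure from the side depth.

Run:
```python
from h import *
z=np.load('pics/side1.npz'); im,d=z['im'],z['d']; W=cloud('side',d)
# orthographic map: x 0.3..0.95 up, y +0.6..-0.6 left->right, 2mm
s=0.002; ok=np.isfinite(W[...,2])&(W[...,2]<0.35)&(W[...,2]>-0.03)
P=W[ok];C=im[ok]; o=np.argsort(P[:,2]); P,C=P[o],C[o]
r=((0.95-P[:,0])/s).astype(int); c=((0.6-P[:,1])/s).astype(int); k=(r>=0)&(r<325)&(c>=0)&(c<600)
A=np.zeros((325,600,3),np.uint8); A[r[k],c[k]]=C[k]; 
A=cv2.dilate(A,np.ones((3,3)))
for i in range(0,600,50): cv2.line(A,(i,0),(i,324),(255,0,0) if i==300 else (90,90,0),1)
for i in range(25,325,50): cv2.line(A,(0,i),(599,i),(90,90,0),1)
cv2.imwrite('pics/ortho1.png',cv2.resize(A[...,::-1],(800,433)))
hsv=cv2.cvtColor(im,cv2.COLOR_RGB2HSV)
for y0,y1,x0,x1,n in((190,225,198,222,'rule'),(180,210,268,298,'batt'),(172,188,280,302,'spare'),(240,272,188,206,'plug')):
    p=W[y0:y1,x0:x1].reshape(-1,3); h=hsv[y0:y1,x0:x1].reshape(-1,3)
    if n in('rule','batt'): m=(h[:,0]>18)&(h[:,0]<32)&(h[:,1]>150)
    elif n=='spare': m=(h[:,2]<90)&(p[:,2]>.005)
    else: m=(p[:,2]>.008)&(p[:,2]<.075)
    p=p[m]; print(n,len(p),np.percentile(p,[5,50,95],axis=0).round(3).tolist())
```

```text
rule 1 [[0.625, 0.123, 0.06], [0.625, 0.123, 0.06], [0.625, 0.123, 0.06]]
batt 105 [[0.391, -0.062, 0.04], [0.412, -0.035, 0.052], [0.435, -0.023, 0.057]]
spare 20 [[0.387, -0.153, 0.013], [0.411, -0.147, 0.019], [0.435, -0.141, 0.033]]
plug 110 [[0.53, 0.382, 0.011], [0.558, 0.396, 0.03], [0.574, 0.429, 0.058]]
```

View pics/ortho1.png

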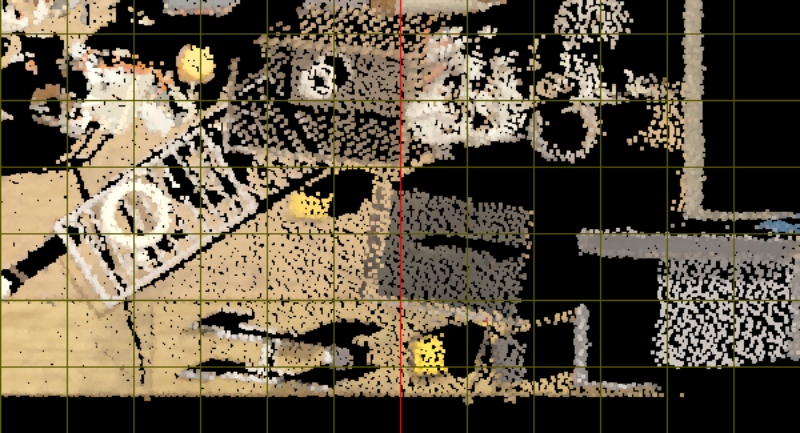

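The ortho map shows the rack turned about 40°, with the front edge running (120,308) to (262,215). The reacher lies along +y with its jaws at about (185,347), the battery is at (428,353), and the spare relay is near (510,360). I'll zoom in on the rack and reacher.

Run:
```python
import cv2
a=cv2.imread('pics/side1.png')[180:290,150:300]
cv2.imwrite('pics/c1.png',cv2.resize(a,None,fx=5,fy=5,interpolation=cv2.INTER_CUBIC))
```

```text
(no output)
```

View pics/c1.png

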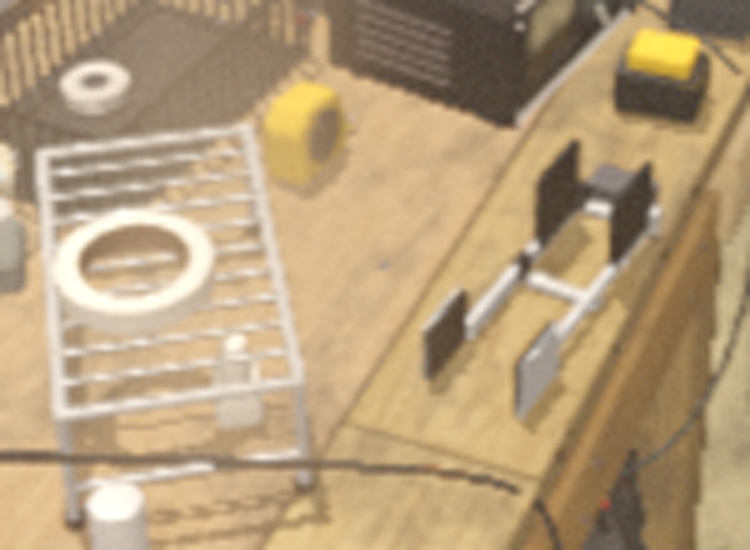

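This crop shows the rack corners at (40,152), (250,127), (302,378) and (62,412), the plug top at (235,342), the grip plate tops at (540,175)–(577,142) and (615,195)–(650,165), and the jaw tops at (425,325)–(465,290) and (518,365)–(555,325). There is no relay under the rack.

```bash
cat >> h.py <<'E'
def cc(cx,cy,z): return ray('side',150+(cx-2)/5,180+(cy-2)/5,z)
E
python3 - <<'E'
from h import *
p=lambda n,v:print(n,np.round(v,4).tolist())
for n,x,y,z in(('rBR',40,152,.094),('rFR',250,127,.094),('rFL',302,378,.094),('rBL',62,412,.094),('plugtop',236,340,.058),('plugbasebot',240,418,.0),
 ('gfA',540,175,.074),('gfB',577,142,.074),('gtA',615,195,.074),('gtB',650,165,.074),('jfA',425,325,.046),('jfB',465,290,.046),('jtA',518,365,.046),('jtB',555,325,.046)): p(n,cc(x,y,z))
z=np.load('pics/side1.npz'); im,d=z['im'],z['d']; W=cloud('side',d); hsv=cv2.cvtColor(im,cv2.COLOR_RGB2HSV)
def sel(m,n):
    q=W[m]; print(n,len(q),np.percentile(q,[3,50,97],axis=0).round(3).tolist())
    return q
X,Y,Z=W[...,0],W[...,1],W[...,2]
b=(X>.36)&(X<.5)&(Y>.05)&(Y<.36)
for lo,hi,y0,y1,n in((.06,.078,.05,.25,'griptop'),(.036,.05,.26,.36,'jawtop')):
    q=W[b&(Z>lo)&(Z<hi)&(Y>y0)&(Y<y1)]
    for s in(0,1):
        k=q[(q[:,0]>np.median(q[:,0]))==bool(s)]; print(n,s,len(k),k.mean(0).round(4),np.percentile(k,[3,97],axis=0).round(3).tolist())
ye=(hsv[...,0]>15)&(hsv[...,0]<33)&(hsv[...,1]>110)
sel(ye&(X>.58)&(X<.68)&(Y>.08)&(Y<.2)&(Z>.01)&(Z<.08),'rule')
sel((X>.58)&(X<.68)&(Y>.06)&(Y<.2)&(Z>.05)&(Z<.075),'ruletop')
sel(ye&(X>.37)&(X<.46)&(Y>-.1)&(Y<0)&(Z>.046),'batttop')
sel((X>.37)&(X<.46)&(Y>-.1)&(Y<0.02)&(Z>.008)&(Z<.035),'battlow')
sel((X>.37)&(X<.48)&(Y>-.23)&(Y<-.12)&(Z>.048)&(Z<.065),'sparetop')
sel((X>.37)&(X<.48)&(Y>-.23)&(Y<-.12)&(Z>.01)&(Z<.045),'sparelow')
sel((X>.5)&(X<.61)&(Y>.36)&(Y<.45)&(Z>.03)&(Z<.066),'plugstem')
sel((X>.5)&(X<.61)&(Y>.36)&(Y<.45)&(Z>.01)&(Z<.03),'plugbase')
E
```

```text
rBR [0.7583, 0.3002, 0.094]
rFR [0.638, 0.2194, 0.094]
rFL [0.4927, 0.4343, 0.094]
rBL [0.6111, 0.5136, 0.094]
plugtop [0.5654, 0.3847, 0.058]
plugbasebot [0.561, 0.3947, 0.0]
gfA [0.4386, 0.169, 0.074]
gfB [0.4277, 0.1231, 0.074]
gtA [0.3827, 0.1704, 0.074]
gtB [0.3709, 0.1288, 0.074]
jfA [0.4642, 0.3136, 0.046]
jfB [0.4531, 0.2715, 0.046]
jtA [0.3939, 0.3261, 0.046]
jtB [0.3851, 0.2814, 0.046]
griptop 0 48 [0.373  0.1589 0.0702] [[0.368, 0.13, 0.061], [0.38, 0.185, 0.077]]
griptop 1 47 [0.4306 0.15   0.0686] [[0.425, 0.119, 0.06], [0.438, 0.176, 0.075]]
jawtop 0 41 [0.3908 0.305  0.044 ] [[0.383, 0.279, 0.038], [0.439, 0.329, 0.049]]
jawtop 1 40 [0.4561 0.2982 0.0431] [[0.451, 0.274, 0.037], [0.462, 0.319, 0.048]]
rule 194 [[0.619, 0.11, 0.013], [0.637, 0.154, 0.048], [0.657, 0.165, 0.063]]
ruletop 93 [[0.622, 0.11, 0.051], [0.638, 0.141, 0.058], [0.656, 0.161, 0.065]]
batttop 92 [[0.39, -0.063, 0.047], [0.413, -0.039, 0.053], [0.435, -0.023, 0.058]]
battlow 113 [[0.378, -0.057, 0.01], [0.405, -0.02, 0.022], [0.442, -0.014, 0.034]]
sparetop 132 [[0.377, -0.184, 0.049], [0.414, -0.158, 0.054], [0.47, -0.125, 0.061]]
sparelow 186 [[0.373, -0.176, 0.012], [0.422, -0.147, 0.029], [0.474, -0.122, 0.043]]
plugstem 54 [[0.506, 0.382, 0.031], [0.561, 0.392, 0.042], [0.573, 0.445, 0.059]]
plugbase 54 [[0.532, 0.377, 0.011], [0.555, 0.4, 0.023], [0.58, 0.423, 0.03]]
```

```bash
python3 -m crank '[{"dx":0.02,"dy":0.06,"roll":8},{"dx":0.04,"dy":0.12,"roll":16},{"dx":0.06,"dy":0.18,"roll":24},{"dx":0.08,"dy":0.24,"roll":32},{"dx":0.10,"dy":0.30,"roll":40},{"dx":0.12,"dy":0.36,"roll":48},{"dx":0.145,"dy":0.41,"roll":56},{"dx":0.165,"dy":0.46,"roll":65.8},{"dx":0.18,"dy":0.51,"roll":65.8},{"dx":0.2,"dy":0.56,"roll":65.8}]' 0.088
python3 -m crank '[{"dx":0.02,"dy":0.05},{"dx":0.04,"dy":0.1},{"dx":0.047,"dy":0.148},{"dx":0.047,"dy":0.148},{"dx":0.047,"dy":0.148},{"dx":0.047,"dy":0.148}]'
python3 - <<'E'
from h import *
shot('side','side2'); im,d=shot('top','top2'); print(im.std(),bot.get_obs()['position'],bot.get_obs()['ee_rot'])
a=cv2.imread('pics/side2.png')[90:290,130:330]
cv2.imwrite('pics/c2.png',cv2.resize(a,None,fx=3,fy=3,interpolation=cv2.INTER_CUBIC))
E
```

```text
2.2472689721284254 [ 0.15547506 -0.55341744  0.26341945] [ 9.90644940e-01  1.36464338e-01  2.45544620e-05 -2.94011244e-04]invalid input
invalid input
```

View pics/c2.png

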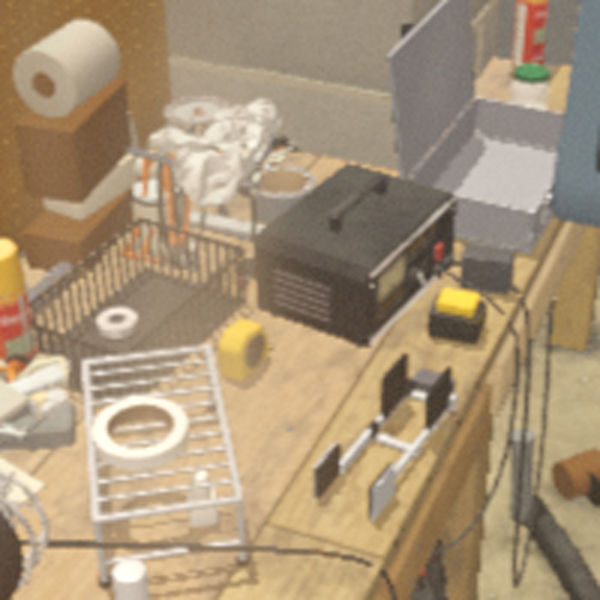

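The arm has not moved, because the rows were refused, probably for missing keys. The scene is unchanged. I'll retype with all four keys in each row.

```bash
python3 -m crank '[{"dx":0.02,"dy":0.06,"dz":0,"roll":8},{"dx":0.04,"dy":0.12,"dz":0,"roll":16},{"dx":0.06,"dy":0.18,"dz":0,"roll":24},{"dx":0.08,"dy":0.24,"dz":0,"roll":32},{"dx":0.10,"dy":0.30,"dz":0,"roll":40},{"dx":0.12,"dy":0.36,"dz":0,"roll":48},{"dx":0.145,"dy":0.41,"dz":0,"roll":56},{"dx":0.165,"dy":0.46,"dz":0,"roll":65.8},{"dx":0.18,"dy":0.51,"dz":0,"roll":65.8},{"dx":0.2,"dy":0.56,"dz":0,"roll":65.8}]' 0.088
```

```text
time: 1.55
position: [0.3558, 0.0082, 0.2642]
ee_rot: [0.758, 0.653, 0.0, 0.001]
force: [1.4, -0.5, 0.0]
grip_width: 0.0879
finger_force: 0.0
```

```bash
python3 -m crank '[{"dx":0.015,"dy":0.05,"dz":0,"roll":0},{"dx":0.03,"dy":0.1,"dz":0,"roll":0},{"dx":0.046,"dy":0.146,"dz":0,"roll":0},{"dx":0.046,"dy":0.146,"dz":-0.05,"roll":0},{"dx":0.046,"dy":0.146,"dz":-0.1,"roll":0},{"dx":0.046,"dy":0.146,"dz":-0.12,"roll":0},{"dx":0.046,"dy":0.146,"dz":-0.12,"roll":0},{"dx":0.046,"dy":0.146,"dz":-0.12,"roll":0}]'
python3 - <<'E'
from h import *
im,d=shot('side','side3'); it,dt=shot('top','top3'); print(it.std())
a=cv2.imread('pics/side3.png')[150:270,190:340]
cv2.imwrite('pics/c3.png',cv2.resize(a,None,fx=5,fy=5,interpolation=cv2.INTER_CUBIC))
E
```

```text
time: 2.55
position: [0.4023, 0.1525, 0.1448]
ee_rot: [0.758, 0.653, 0.001, 0.0]
force: [0.4, -0.4, 0.8]
grip_width: 0.0879
finger_force: 0.0
2.246859039178759
```

View pics/c3.png

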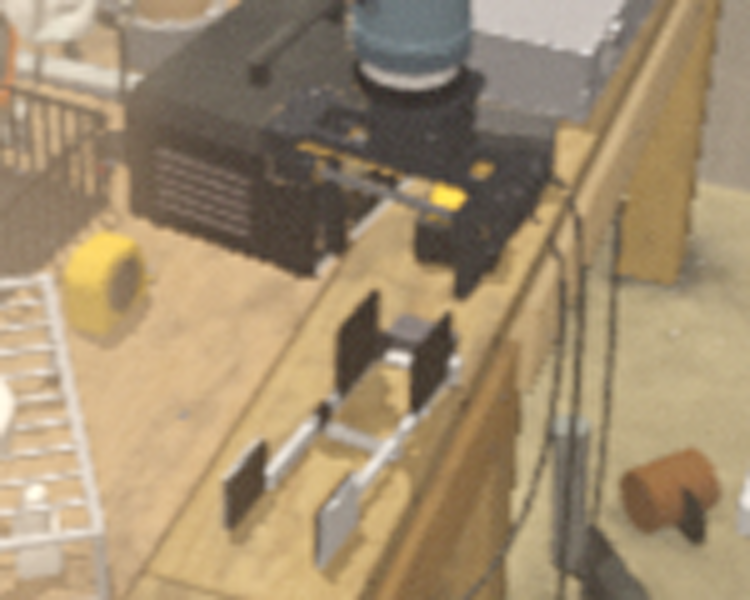

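The fingers hang above the grip plates with one on each side, at crop (325,230) and (470,280), and the reacher has not moved. I'll descend and take a light hold.

```bash
python3 -m crank '[{"dx":0,"dy":0.002,"dz":-0.03,"roll":0},{"dx":0,"dy":0.002,"dz":-0.06,"roll":0},{"dx":0,"dy":0.002,"dz":-0.08,"roll":0},{"dx":0,"dy":0.002,"dz":-0.095,"roll":0},{"dx":0,"dy":0.002,"dz":-0.095,"roll":0},{"dx":0,"dy":0.002,"dz":-0.095,"roll":0}]'
python3 -m crank '[{"dx":0,"dy":0,"dz":0,"roll":0},{"dx":0,"dy":0,"dz":0,"roll":0},{"dx":0,"dy":0,"dz":0,"roll":0},{"dx":0,"dy":0,"dz":0,"roll":0}]' 0.061
```

```text
time: 3.4
position: [0.4023, 0.1545, 0.0495]
ee_rot: [0.758, 0.653, 0.001, 0.0]
force: [-0.1, 0.5, 0.9]
grip_width: 0.0879
finger_force: 0.0
time: 3.9
position: [0.4027, 0.1544, 0.0494]
ee_rot: [0.758, 0.653, 0.001, 0.001]
force: [3.6, -1.1, 3.6]
grip_width: 0.0615
finger_force: 14.5
```

```bash
python3 -m crank '[{"dx":0,"dy":0,"dz":0.002,"roll":-7},{"dx":0,"dy":0,"dz":0.002,"roll":-14},{"dx":0,"dy":0,"dz":0.002,"roll":-21},{"dx":0,"dy":0,"dz":0.002,"roll":-28},{"dx":0,"dy":0,"dz":0.002,"roll":-35},{"dx":0,"dy":0,"dz":0.002,"roll":-42},{"dx":0,"dy":0,"dz":0.002,"roll":-47.5},{"dx":0,"dy":0,"dz":0.002,"roll":-47.5}]'
python3 -m crank '[{"dx":-0.006,"dy":0.03,"dz":0,"roll":0},{"dx":-0.012,"dy":0.06,"dz":0,"roll":0},{"dx":-0.016,"dy":0.09,"dz":0,"roll":0},{"dx":-0.019,"dy":0.106,"dz":0,"roll":0},{"dx":-0.019,"dy":0.106,"dz":0,"roll":0}]'
cat > rp.py <<'E'
from h import *
import sys
n=sys.argv[1]; im,d=shot('side',n); o=bot.get_obs(); print(o['position'].round(4),o['grip_width'],2*np.degrees(np.arctan2(o['ee_rot'][1],o['ee_rot'][0])))
x0,x1,y0,y1,s=map(int,sys.argv[2:])
cv2.imwrite('pics/%sc.png'%n,cv2.resize(cv2.imread('pics/%s.png'%n)[y0:y1,x0:x1],None,fx=s,fy=s,interpolation=cv2.INTER_CUBIC))
E
python3 rp.py s4 150 300 180 290 5
```

```text
time: 4.9
position: [0.4003, 0.1544, 0.05]
ee_rot: [0.956, 0.293, -0.001, -0.0]
force: [-0.7, 0.1, -3.3]
grip_width: 0.0611
finger_force: 12.8
time: 5.52
position: [0.3819, 0.2609, 0.0504]
ee_rot: [0.956, 0.294, -0.0, 0.0]
force: [-0.0, 0.6, -2.7]
grip_width: 0.0614
finger_force: 12.6
[0.382  0.2602 0.0504] 0.06087986795942374 34.099670103119564
```

View pics/s4c.png

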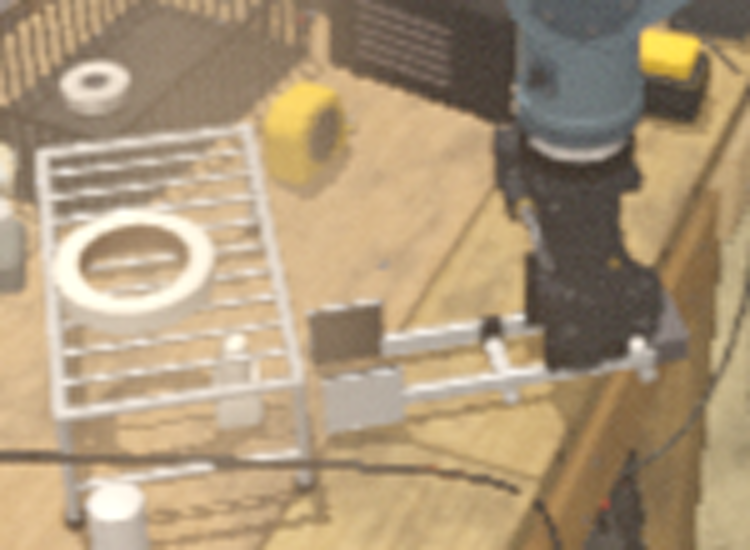

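The reacher is now pointing into the rack. Its jaw tips are at crop (310,313) for the fixed jaw and (325,378) for the trigger jaw, just in front of the plug at (237,385). I'll check the alignment numerically.

Run:
```python
from h import *
th=np.radians(34); ex=np.array([np.cos(th),np.sin(th)]); ey=np.array([-ex[1],ex[0]]); o=np.array([.382,.2605])
for n,x,y,z in(('jf tip',310,315,.048),('jf rear',382,301,.048),('jt tip',324,380,.048),('jt rear',402,368,.048),('plug',236,340,.058)):
    p=cc(x,y,z)[:2]-o; print(n,(p@ex).round(4),(p@ey).round(4))
```

```text
jf tip 0.1705 -0.0249
jf rear 0.1218 -0.0288
jt tip 0.1706 0.038
jt rear 0.1203 0.0373
plug 0.2215 0.0004
```

```bash
python3 -m crank '[{"dx":0.015,"dy":0.01,"dz":0,"roll":0},{"dx":0.03,"dy":0.02,"dz":0,"roll":0},{"dx":0.045,"dy":0.03,"dz":0,"roll":0},{"dx":0.0595,"dy":0.04,"dz":0,"roll":0},{"dx":0.0595,"dy":0.04,"dz":0,"roll":0},{"dx":0.0595,"dy":0.04,"dz":0,"roll":0}]'
python3 -m crank '[{"dx":0,"dy":0,"dz":0,"roll":0},{"dx":0,"dy":0,"dz":0,"roll":0},{"dx":0,"dy":0,"dz":0,"roll":0},{"dx":0,"dy":0,"dz":0,"roll":0},{"dx":0,"dy":0,"dz":0,"roll":0},{"dx":0,"dy":0,"dz":0,"roll":0},{"dx":0,"dy":0,"dz":0,"roll":0},{"dx":0,"dy":0,"dz":0,"roll":0}]' 0.028
python3 rp.py s5 150 300 180 290 5
```

```text
time: 6.32
position: [0.4427, 0.2996, 0.0512]
ee_rot: [0.956, 0.292, 0.001, 0.0]
force: [1.9, -1.5, 1.9]
grip_width: 0.0622
finger_force: 14.2
time: 7.32
position: [0.4422, 0.3, 0.0512]
ee_rot: [0.956, 0.292, 0.0, 0.0]
force: [0.7, -4.8, 6.9]
grip_width: 0.046
finger_force: 29.8
[0.4422 0.3    0.0512] 0.04581118393864587 34.00122131421239
```

View pics/s5c.png

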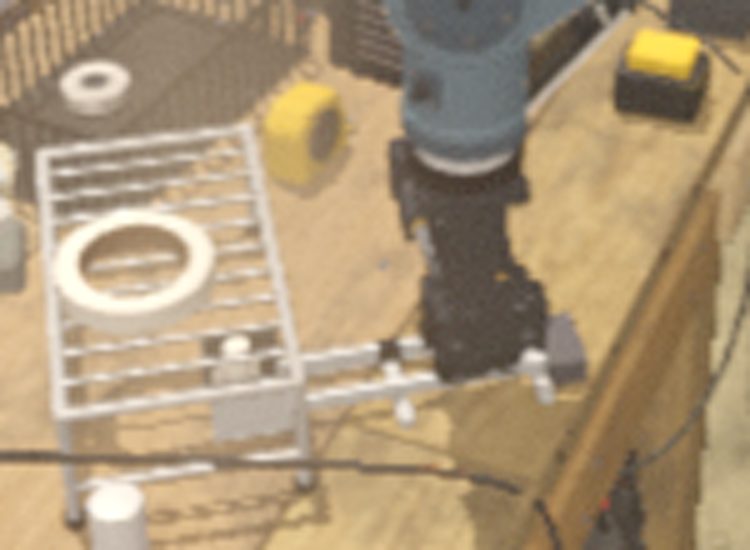

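Step 1 looks done. The jaws hold the plug at crop (237,370), the grip is at 46 mm with 30 N, and the tape is undisturbed. Next I'll draw the plug out.

```bash
python3 -m crank '[{"dx":-0.008,"dy":-0.006,"dz":0,"roll":0},{"dx":-0.017,"dy":-0.011,"dz":0,"roll":0},{"dx":-0.025,"dy":-0.017,"dz":0,"roll":0},{"dx":-0.033,"dy":-0.022,"dz":0,"roll":0},{"dx":-0.041,"dy":-0.028,"dz":0,"roll":0},{"dx":-0.05,"dy":-0.034,"dz":0,"roll":0},{"dx":-0.058,"dy":-0.039,"dz":0,"roll":0},{"dx":-0.066,"dy":-0.045,"dz":0,"roll":0},{"dx":-0.066,"dy":-0.06,"dz":0,"roll":0},{"dx":-0.064,"dy":-0.08,"dz":0,"roll":0}]'
python3 -m crank '[{"dx":0.005,"dy":-0.01,"dz":0,"roll":6},{"dx":0.01,"dy":-0.015,"dz":0,"roll":12},{"dx":0.015,"dy":-0.02,"dz":0,"roll":18},{"dx":0.02,"dy":-0.025,"dz":0,"roll":24},{"dx":0.025,"dy":-0.03,"dz":0,"roll":30},{"dx":0.03,"dy":-0.03,"dz":0,"roll":36},{"dx":0.035,"dy":-0.03,"dz":0,"roll":42},{"dx":0.037,"dy":-0.03,"dz":0,"roll":46},{"dx":0.037,"dy":-0.03,"dz":0,"roll":46}]'
python3 rp.py s6 150 300 180 290 5
```

```text
time: 8.62
position: [0.377, 0.2205, 0.0508]
ee_rot: [0.956, 0.293, -0.0, -0.001]
force: [1.1, 5.2, 7.4]
grip_width: 0.0456
finger_force: 30.0
time: 9.75
position: [0.4134, 0.1897, 0.0509]
ee_rot: [0.766, 0.643, -0.002, -0.001]
force: [-2.7, -1.1, 15.8]
grip_width: 0.0454
finger_force: 30.0
[0.4134 0.1898 0.0509] 0.045148989772676985 80.05723572860852
```

View pics/s6c.png

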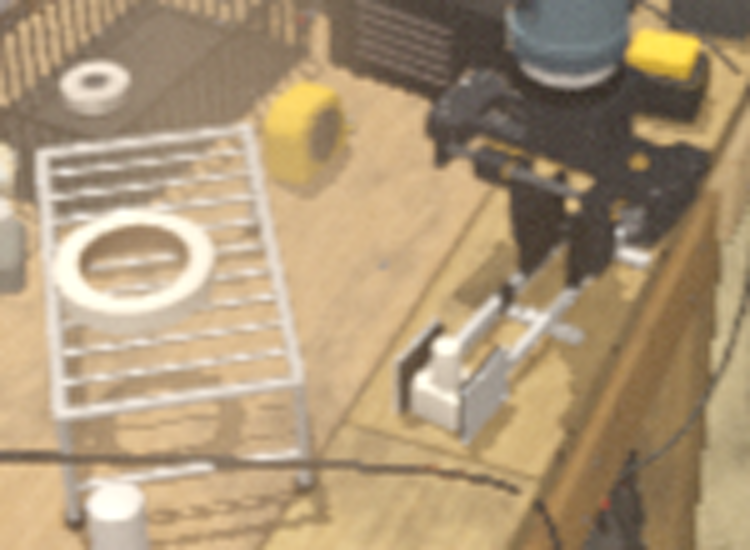

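The plug is out in the open, still held at the jaws (crop 445,380), and nothing is left under the rack. Next I'll release the trigger to a light hold and slide the reacher back off the plug.

```bash
python3 -m crank '[{"dx":0,"dy":0,"dz":-0.001,"roll":0},{"dx":0,"dy":0,"dz":-0.001,"roll":0},{"dx":0,"dy":0,"dz":-0.001,"roll":0},{"dx":0,"dy":0,"dz":-0.001,"roll":0},{"dx":0,"dy":0,"dz":-0.001,"roll":0}]' 0.061
python3 -m crank '[{"dx":-0.003,"dy":-0.015,"dz":0,"roll":0},{"dx":-0.005,"dy":-0.03,"dz":0,"roll":0},{"dx":-0.008,"dy":-0.045,"dz":0,"roll":0},{"dx":-0.011,"dy":-0.06,"dz":0,"roll":0},{"dx":-0.013,"dy":-0.075,"dz":0,"roll":0},{"dx":-0.016,"dy":-0.09,"dz":0,"roll":0},{"dx":-0.016,"dy":-0.09,"dz":-0.002,"roll":0},{"dx":-0.016,"dy":-0.09,"dz":-0.002,"roll":0}]'
python3 -m crank '[{"dx":0,"dy":0,"dz":0,"roll":0},{"dx":0,"dy":0,"dz":0,"roll":0},{"dx":0,"dy":0,"dz":0,"roll":0},{"dx":0,"dy":0,"dz":0.05,"roll":0},{"dx":0,"dy":0,"dz":0.1,"roll":0},{"dx":0,"dy":0,"dz":0.15,"roll":0},{"dx":0,"dy":-0.06,"dz":0.2,"roll":0},{"dx":0,"dy":-0.12,"dz":0.2,"roll":0},{"dx":0,"dy":-0.15,"dz":0.2,"roll":0},{"dx":0,"dy":-0.15,"dz":0.2,"roll":0}]' 0.088
cat > loc.py <<'E'
from h import *
import sys
n=sys.argv[1]; im,d=shot('side',n); W=cloud('side',d); X,Y,Z=W[...,0],W[...,1],W[...,2]
def rect(x0,x1,y0,y1,z0,z1,lab):
    q=W[(X>x0)&(X<x1)&(Y>y0)&(Y<y1)&(Z>z0)&(Z<z1)]
    if len(q)<4: print(lab,len(q)); return
    print(lab,len(q),'med',np.median(q,axis=0).round(4),'rect',np.round(cv2.minAreaRect((q[:,:2]*1000).astype(np.float32)),1) if 0 else [np.round(a,1) for a in cv2.minAreaRect((q[:,:2]*1000).astype(np.float32))],'pc',np.percentile(q,[4,96],axis=0).round(3).tolist())
E
python3 - <<'E'
import sys; sys.argv=['','s7']
from loc import *
rect(.38,.5,.28,.4,.04,.066,'stem'); rect(.38,.5,.28,.4,.008,.034,'base'); rect(.36,.46,.0,.3,.03,.08,'reacher')
cv2.imwrite('pics/s7c.png',cv2.resize(cv2.imread('pics/s7.png')[90:290,130:330],None,fx=3,fy=3,interpolation=cv2.INTER_CUBIC))
E
```

```text
time: 10.42
position: [0.4103, 0.19, 0.0485]
ee_rot: [0.766, 0.643, -0.004, -0.003]
force: [-7.7, 1.9, 12.3]
grip_width: 0.0611
finger_force: 8.3
time: 11.42
position: [0.3994, 0.0999, 0.048]
ee_rot: [0.766, 0.642, 0.0, 0.0]
force: [-1.0, -2.6, 2.0]
grip_width: 0.0608
finger_force: 12.3
time: 12.68
position: [0.3993, -0.0517, 0.2482]
ee_rot: [0.768, 0.641, 0.0, 0.001]
force: [0.2, 0.6, -0.3]
grip_width: 0.0881
finger_force: 0.0
stem 41 med [0.434  0.3437 0.052 ] rect [array([416.8, 312.8]), array([85.7, 14.5]), np.float64(56.9)] pc [[0.427, 0.333, 0.041], [0.443, 0.348, 0.061]]
base 112 med [0.4288 0.3493 0.0241] rect [array([413.2, 355.1]), array([39.1, 97.2]), np.float64(57.1)] pc [[0.416, 0.33, 0.01], [0.454, 0.358, 0.03]]
reacher 291 med [0.4157 0.1183 0.0459] rect [array([410.4, 169.5]), array([213.4,  78.8]), np.float64(81.4)] pc [[0.361, 0.071, 0.031], [0.456, 0.266, 0.075]]
```

View pics/s7c.png

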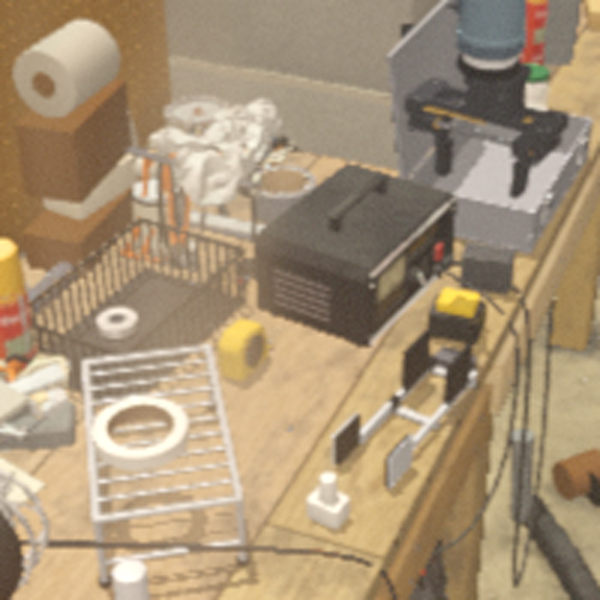

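The plug stands free (crop 328,508; stem top 327,478), the reacher lies flat, and the battery (458,313) and spare relay (488,268) are on the bench. I'll localise the case, plug, battery, spare relay and rule.

Run:
```python
from h import *
print('plug stem',ray('side',130+(327-1)/3,90+(476-1)/3,.058).round(4))
for c in((308,503),(325,530),(350,509),(328,488)): print('base',ray('side',130+(c[0]-1)/3,90+(c[1]-1)/3,.028 if c[1]!=530 else 0).round(4))
z=np.load('pics/side1.npz'); W=cloud('side',z['d']); X,Y,Z=W[...,0],W[...,1],W[...,2]
q=W[(X>.3)&(X<.75)&(Y>-.7)&(Y<-.2)&(Z>.062)&(Z<.078)]
print('rim',np.percentile(q,[2,50,98],axis=0).round(3).tolist())
l=q[q[:,1]>-.3]; print('left rim',len(l),np.percentile(l,[3,50,97],axis=0).round(3).tolist(), np.polyfit(l[:,0],l[:,1],1))
f=W[(X>.36)&(X<.75)&(Y>-.62)&(Y<-.25)&(Z<.015)&(Z>-.005)]; print('floor',len(f),np.percentile(f,[2,50,98],axis=0).round(3).tolist())
L=W[(X>.5)&(X<.75)&(Y>-.7)&(Y<-.2)&(Z>.1)&(Z<.3)]
A=np.c_[L[:,1:],np.ones(len(L))]
for i in range(4):
    c,*_=np.linalg.lstsq(A,L[:,0],rcond=None); r=A@c-L[:,0]; k=abs(r)<max(.004,2*r.std()); A,L=A[k],L[k]
print('lid x = %.3f y + %.3f z + %.3f'%tuple(c),len(L),r.std(),np.percentile(L,[1,99],axis=0).round(3).tolist())
def pick(n,*pts):
    for (u,v,zz) in pts: print(n,(u,v,zz),ray('side',130+(u-1)/3,90+(v-1)/3,zz).round(4))
pick('case rim FL corner(c2)',(527,240,.07)) 
pick('rim BL',(397,175,.07))
for n,b,z0,z1 in(('batt',(.37,.47,-.1,.01),.048,.06),('battlow',(.37,.47,-.1,.01),.01,.036),('spare top',(.35,.5,-.22,-.1),.05,.06),('spare',(.35,.5,-.22,-.1),.01,.05),('rule',(.58,.68,.06,.18),.012,.068)):
    q=W[(X>b[0])&(X<b[1])&(Y>b[2])&(Y<b[3])&(Z>z0)&(Z<z1)]; print(n,len(q),[np.round(a,1).tolist() for a in cv2.minAreaRect((q[:,:2]*1000).astype(np.float32))],np.percentile(q,[3,50,97],axis=0).round(3).tolist())
a=cv2.imread('pics/side1.png')[140:215,190:320]; cv2.imwrite('pics/c8.png',cv2.resize(a,None,fx=6,fy=6,interpolation=cv2.INTER_CUBIC))
```

```text
plug stem [0.4398 0.3373 0.058 ]
base [0.455 0.354 0.028]
base [0.4335 0.3584 0.    ]
base [0.4098 0.3455 0.028 ]
base [0.4442 0.3243 0.028 ]
rim [[0.372, -0.693, 0.062], [0.548, -0.443, 0.069], [0.739, -0.266, 0.077]]
left rim 58 [[0.373, -0.292, 0.062], [0.43, -0.271, 0.067], [0.571, -0.264, 0.073]] [-0.0621581  -0.24569289]
floor 1065 [[0.366, -0.602, -0.003], [0.484, -0.453, 0.004], [0.74, -0.266, 0.014]]
lid x = 0.017 y + 0.269 z + 0.574 1852 0.04717068992360506 [[0.57, -0.681, 0.103], [0.726, -0.273, 0.298]]
case rim FL corner(c2) (527, 240, 0.07) [ 0.3645 -0.192   0.07  ]
rim BL (397, 175, 0.07) [ 0.5926 -0.2961  0.07  ]
batt 82 [[427.1, -39.8], [80.7, 43.7], 3.5] [[0.391, -0.062, 0.05], [0.415, -0.041, 0.053], [0.453, -0.024, 0.058]]
battlow 113 [[402.3, -27.2], [80.5, 40.7], 34.2] [[0.378, -0.057, 0.011], [0.407, -0.02, 0.023], [0.443, -0.014, 0.036]]
spare top 113 [[435.9, -158.4], [122.9, 72.4], 23.8] [[0.376, -0.184, 0.051], [0.414, -0.16, 0.055], [0.475, -0.116, 0.059]]
spare 245 [[424.0, -139.1], [90.1, 102.1], 82.5] [[0.374, -0.174, 0.012], [0.422, -0.147, 0.03], [0.476, -0.111, 0.049]]
rule 245 [[638.1, 126.0], [87.0, 41.4], 84.1] [[0.619, 0.105, 0.014], [0.631, 0.149, 0.044], [0.657, 0.165, 0.063]]
```

View pics/c8.png

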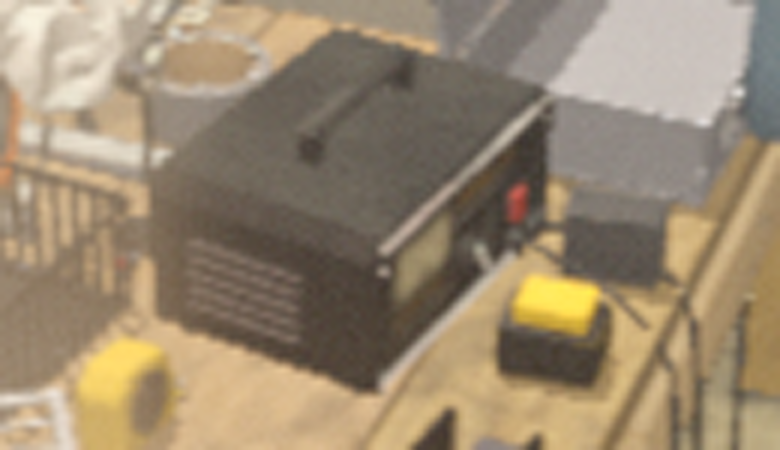

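This crop shows the battery (yellow top 515–607, 275–330; near bottom edge (500,372)–(597,385)), the spare relay (near bottom edge (565,272)–(660,283)), the case's left wall with its front corner near (716,126), and the rule at (120,395).

Run:
```python
from h import *
c=lambda x,y,z: ray('side',190+(x-2.5)/6,140+(y-2.5)/6,z).round(4)[:2]
for n,x,y,z in(('bat bot L',500,372,0),('bat bot R',597,385,0),('bat ytop',528,276,.054),('bat ytop',606,292,.054),('bat ytopnear L',515,305,.054),('bat ytopnearR',590,312,.054),
 ('spare botL',565,272,0),('spare botR',661,283,0),('spare topL',570,205,.055),('spare topR',668,210,.055),('spare backL',572,190,.055),('spare backR',666,196,.055),
 ('case FL',716,127,.07),('case rim mid',556,94,.07),('case FL bot',706,206,0),('chg bot FL',376,390,0),('chg top FL',383,255,.157),('chg top FR',552,97,.157),('chg top BL',150,175,.157),('rule topnear',92,350,.061),('rule topr',150,340,.061),('rule botnear',80,425,0),('r bot',130,450,0)): print(n,c(x,y,z))
```

```text
bat bot L [ 0.4442 -0.0221]
bat bot R [ 0.3808 -0.0326]
bat ytop [ 0.4399 -0.0594]
bat ytop [ 0.387  -0.0611]
bat ytopnear L [ 0.4371 -0.0243]
bat ytopnearR [ 0.3898 -0.0352]
spare botL [ 0.4406 -0.1515]
spare botR [ 0.3748 -0.164 ]
spare topL [ 0.4404 -0.1521]
spare topR [ 0.3764 -0.1718]
spare backL [ 0.445  -0.1712]
spare backR [ 0.3826 -0.1887]
case FL [ 0.3695 -0.2681]
case rim mid [ 0.489 -0.269]
case FL bot [ 0.3719 -0.2733]
chg bot FL [0.5125 0.0276]
chg top FL [0.4824 0.0999]
chg top FR [ 0.4478 -0.1173]
chg top BL [0.648  0.0713]
rule topnear [0.662  0.1331]
rule topr [0.6334 0.1097]
rule botnear [0.6732 0.1342]
r bot [0.6325 0.1454]
```

Run:
```python
from h import *
z=np.load('pics/s7.npz'); z1=np.load('pics/side1.npz')
for zz in(z1,z):
    im=zz['im']; W=cloud('side',zz['d']); hsv=cv2.cvtColor(im,cv2.COLOR_RGB2HSV); X,Y,Z=W[...,0],W[...,1],W[...,2]
    def fit(m,n):
        q=W[m]; a=(q[:,:2]*1000).astype(np.float32)
        if len(a)<5: print(n,len(a)); return
        print(n,len(a),[np.round(b,1).tolist() for b in cv2.minAreaRect(a)],q.mean(0).round(3),np.percentile(q,[4,96],axis=0).round(3).tolist())
    ye=(hsv[...,0]>14)&(hsv[...,0]<34)&(hsv[...,1]>120); dk=hsv[...,2]<100
    R=np.zeros(Z.shape,bool); R[170:192,282:303]=1
    fit(ye&(Z>.048)&(Z<.07)&(X>.6)&(X<.68)&(Y>.08)&(Y<.18),'rule top'); fit(ye&(Z>.008)&(Z<.05)&(X>.6)&(X<.68)&(Y>.08)&(Y<.18),'rule side')
    fit(R&dk&(Z>.045),'spare top'); fit(R&dk&(Z>.008)&(Z<.045),'spare side'); fit(ye&(Z>.046)&(X<.46)&(Y>-.1)&(Y<0),'batt top')
im=z1['im']; W=cloud('side',z1['d'])
print('V row'); 
for v in range(170,190,2): print(v,[ (int(im[v,u].max()),int(1000*W[v,u,2])) for u in range(283,304,3)])
```

```text
rule top 95 [[640.9, 135.0], [60.7, 37.5], 84.6] [0.639 0.14  0.057] [[0.624, 0.11, 0.049], [0.656, 0.162, 0.064]]
rule side 85 [[637.9, 132.5], [67.7, 36.1], 83.2] [0.638 0.156 0.031] [[0.619, 0.113, 0.011], [0.656, 0.166, 0.049]]
spare top 23 [[406.2, -145.2], [58.3, 9.4], 9.8] [ 0.408 -0.146  0.048] [[0.381, -0.151, 0.046], [0.434, -0.139, 0.051]]
spare side 109 [[411.8, -110.6], [94.6, 63.2], 81.1] [ 0.405 -0.146  0.027] [[0.377, -0.153, 0.012], [0.434, -0.138, 0.042]]
batt top 91 [[413.9, -42.3], [49.6, 48.4], 9.0] [ 0.413 -0.04   0.053] [[0.391, -0.062, 0.047], [0.435, -0.023, 0.057]]
rule top 97 [[640.8, 133.7], [56.6, 34.7], 83.3] [0.639 0.139 0.057] [[0.624, 0.111, 0.049], [0.656, 0.161, 0.063]]
rule side 80 [[627.4, 142.7], [67.6, 31.9], 49.8] [0.638 0.157 0.031] [[0.62, 0.113, 0.011], [0.656, 0.166, 0.049]]
spare top 22 [[406.1, -145.2], [61.2, 11.3], 3.1] [ 0.405 -0.145  0.048] [[0.377, -0.151, 0.046], [0.435, -0.139, 0.051]]
spare side 106 [[410.3, -113.5], [94.9, 58.2], 81.3] [ 0.405 -0.145  0.027] [[0.377, -0.153, 0.011], [0.434, -0.14, 0.042]]
batt top 101 [[404.0, -4
[... 187 characters left out ...]
(203, 1), (120, 61), (129, 51), (134, 57), (141, 55), (146, 55), (152, 4)]
174 [(181, -1), (131, 53), (129, 54), (129, 54), (130, 52), (127, 56), (131, 52)]
176 [(161, 5), (93, 49), (125, 54), (120, 55), (124, 58), (127, 60), (166, 56)]
178 [(127, 28), (95, 40), (93, 45), (92, 45), (93, 46), (99, 50), (177, 43)]
180 [(178, 0), (95, 28), (93, 36), (91, 31), (96, 38), (95, 41), (184, 29)]
182 [(140, 0), (87, 15), (90, 22), (92, 29), (93, 28), (92, 29), (186, 17)]
184 [(137, -2), (105, 24), (89, 13), (85, 18), (94, 19), (91, 21), (182, -1)]
186 [(213, 2), (159, 4), (112, 22), (101, 5), (94, 11), (93, 11), (108, 6)]
188 [(255, 53), (255, 52), (233, 47), (144, 16), (161, -1), (135, 0), (165, -3)]
```

Run:
```python
from h import *
z1=np.load('pics/side1.npz'); im=z1['im']; W=cloud('side',z1['d'])
hsv=cv2.cvtColor(im,cv2.COLOR_RGB2HSV); R=np.zeros(im.shape[:2],bool); R[170:178,284:303]=1
q=W[R&(W[...,2]>.048)&(W[...,2]<.063)&(hsv[...,2]<150)&(W[...,1]>-.22)]; print(len(q),[np.round(b,1).tolist() for b in cv2.minAreaRect((q[:,:2]*1000).astype(np.float32))],np.percentile(q,[3,50,97],axis=0).round(3).tolist())
R[:]=0;R[177:187,284:303]=1
f=W[R&(hsv[...,2]<100)&(W[...,2]>.01)&(W[...,2]<.05)&(W[...,1]<-.12)]; print(len(f),np.polyfit(f[:,0],f[:,1],1),[np.round(b,1).tolist() for b in cv2.minAreaRect((f[:,:2]*1000).astype(np.float32))],np.percentile(f,[1,50,99],axis=0).round(3).tolist())
R[:]=0;R[190:212,268:296]=1
f=W[R&(hsv[...,2]<110)&(W[...,2]>.008)&(W[...,2]<.036)&(W[...,1]<0)]; f=f[f[:,0]<.46]; print('batt face',len(f),np.polyfit(f[:,0],f[:,1],1),np.percentile(f,[1,50,99],axis=0).round(3).tolist())
```

```text
102 [[409.4, -165.1], [66.5, 47.5], 6.3] [[0.377, -0.183, 0.049], [0.411, -0.159, 0.054], [0.439, -0.142, 0.06]]
123 [ 0.12305412 -0.19642915] [[405.9, -144.1], [61.9, 32.6], 16.9] [[0.376, -0.156, 0.012], [0.405, -0.147, 0.03], [0.436, -0.124, 0.049]]
batt face 100 [ 0.06876185 -0.04776888] [[0.377, -0.027, 0.009], [0.411, -0.019, 0.023], [0.443, -0.012, 0.035]]
```

```bash
python3 -m crank '[{"dx":0.013,"dy":0.007,"dz":0,"roll":-10.5},{"dx":0.013,"dy":0.007,"dz":0,"roll":-21},{"dx":0.013,"dy":0.007,"dz":0,"roll":-31.5},{"dx":0.013,"dy":0.007,"dz":0,"roll":-42},{"dx":0.013,"dy":0.007,"dz":0,"roll":-52.5},{"dx":0.013,"dy":0.007,"dz":0,"roll":-63},{"dx":0.013,"dy":0.007,"dz":0,"roll":-73.7},{"dx":0.013,"dy":0.007,"dz":-0.06,"roll":-73.7},{"dx":0.013,"dy":0.007,"dz":-0.12,"roll":-73.7},{"dx":0.013,"dy":0.007,"dz":-0.13,"roll":-73.7}]' 0.075
python3 -m crank '[{"dx":0,"dy":0,"dz":-0.02,"roll":0},{"dx":0,"dy":0,"dz":-0.045,"roll":0},{"dx":0,"dy":0,"dz":-0.065,"roll":0},{"dx":0,"dy":0,"dz":-0.085,"roll":0},{"dx":0,"dy":0,"dz":-0.085,"roll":0}]'
python3 -m crank '[{"dx":0,"dy":0,"dz":0,"roll":0},{"dx":0,"dy":0,"dz":0,"roll":0},{"dx":0,"dy":0,"dz":0,"roll":0},{"dx":0,"dy":0,"dz":0,"roll":0},{"dx":0,"dy":0,"dz":0,"roll":0}]' 0.03
```

```text
time: 13.98
position: [0.4088, -0.04, 0.1142]
ee_rot: [0.998, 0.056, -0.004, -0.002]
force: [-0.2, 0.1, 1.5]
grip_width: 0.0755
finger_force: 0.0
time: 14.6
position: [0.4124, -0.0421, 0.0332]
ee_rot: [0.998, 0.055, -0.0, -0.0]
force: [-0.5, 0.0, -0.2]
grip_width: 0.0748
finger_force: 0.0
time: 15.22
position: [0.4134, -0.0432, 0.0341]
ee_rot: [0.998, 0.055, 0.001, 0.001]
force: [-0.7, -0.6, 7.3]
grip_width: 0.0548
finger_force: 29.9
```

```bash
python3 -m crank '[{"dx":0,"dy":0,"dz":0.04,"roll":0},{"dx":0,"dy":0,"dz":0.08,"roll":0},{"dx":0,"dy":0,"dz":0.12,"roll":0},{"dx":0,"dy":-0.05,"dz":0.13,"roll":-3},{"dx":0.01,"dy":-0.1,"dz":0.13,"roll":-6},{"dx":0.02,"dy":-0.15,"dz":0.13,"roll":-6},{"dx":0.03,"dy":-0.2,"dz":0.13,"roll":-6},{"dx":0.035,"dy":-0.25,"dz":0.13,"roll":-6},{"dx":0.042,"dy":-0.3,"dz":0.13,"roll":-6},{"dx":0.042,"dy":-0.35,"dz":0.13,"roll":-6}]'
python3 -m crank '[{"dx":0,"dy":-0.05,"dz":0,"roll":0},{"dx":0,"dy":-0.1,"dz":0,"roll":0},{"dx":0,"dy":-0.147,"dz":0,"roll":0},{"dx":0,"dy":-0.147,"dz":0,"roll":0},{"dx":0,"dy":-0.147,"dz":0,"roll":0}]'
```

```text
time: 16.48
position: [0.4537, -0.3935, 0.1621]
ee_rot: [1.0, 0.003, -0.0, -0.001]
force: [0.6, -0.4, -3.9]
grip_width: 0.0546
finger_force: 29.9
time: 17.1
position: [0.4534, -0.5385, 0.1614]
ee_rot: [1.0, 0.002, -0.001, -0.001]
force: [-0.7, 0.2, -4.3]
grip_width: 0.0548
finger_force: 29.9
```

```bash
python3 -m crank '[{"dx":0,"dy":0,"dz":-0.03,"roll":0},{"dx":0,"dy":0,"dz":-0.06,"roll":0},{"dx":0,"dy":0,"dz":-0.09,"roll":0},{"dx":0,"dy":0,"dz":-0.11,"roll":0},{"dx":0,"dy":0,"dz":-0.122,"roll":0},{"dx":0,"dy":0,"dz":-0.122,"roll":0}]'
python3 -m crank '[{"dx":0,"dy":0,"dz":0,"roll":0},{"dx":0,"dy":0,"dz":0,"roll":0},{"dx":0,"dy":0,"dz":0,"roll":0},{"dx":0,"dy":0,"dz":0.04,"roll":0},{"dx":0,"dy":0,"dz":0.08,"roll":0},{"dx":0,"dy":0,"dz":0.12,"roll":0},{"dx":0,"dy":0.05,"dz":0.12,"roll":3},{"dx":-0.01,"dy":0.1,"dz":0.12,"roll":7},{"dx":-0.02,"dy":0.15,"dz":0.12,"roll":7},{"dx":-0.03,"dy":0.2,"dz":0.12,"roll":7}]' 0.068
python3 -m crank '[{"dx":-0.01,"dy":0.05,"dz":0,"roll":0},{"dx":-0.015,"dy":0.1,"dz":0,"roll":0},{"dx":-0.015,"dy":0.15,"dz":0,"roll":0},{"dx":-0.015,"dy":0.172,"dz":0,"roll":0},{"dx":-0.015,"dy":0.172,"dz":-0.04,"roll":0},{"dx":-0.015,"dy":0.172,"dz":-0.04,"roll":0}]'
```

```text
time: 17.85
position: [0.4542, -0.5393, 0.0407]
ee_rot: [1.0, 0.003, -0.0, -0.0]
force: [-0.3, -0.4, -3.4]
grip_width: 0.0547
finger_force: 30.0
time: 19.1
position: [0.4237, -0.3382, 0.1613]
ee_rot: [0.998, 0.063, 0.0, 0.0]
force: [0.2, -0.7, 0.6]
grip_width: 0.0681
finger_force: 0.0
time: 19.85
position: [0.4075, -0.1662, 0.1192]
ee_rot: [0.998, 0.064, -0.002, -0.001]
force: [-0.6, -0.3, 0.2]
grip_width: 0.0679
finger_force: 0.0
```

```bash
python3 -m crank '[{"dx":0.001,"dy":0,"dz":-0.03,"roll":0},{"dx":0.001,"dy":0,"dz":-0.055,"roll":0},{"dx":0.001,"dy":0,"dz":-0.077,"roll":0},{"dx":0.001,"dy":0,"dz":-0.077,"roll":0}]'
python3 -m crank '[{"dx":0,"dy":0,"dz":0,"roll":0},{"dx":0,"dy":0,"dz":0,"roll":0},{"dx":0,"dy":0,"dz":0,"roll":0},{"dx":0,"dy":0,"dz":0,"roll":0},{"dx":0,"dy":0,"dz":0,"roll":0},{"dx":0,"dy":0,"dz":0.03,"roll":0},{"dx":0,"dy":0,"dz":0.07,"roll":0},{"dx":0,"dy":0,"dz":0.11,"roll":0},{"dx":0,"dy":0,"dz":0.12,"roll":0}]' 0.025
```

```text
time: 20.35
position: [0.4096, -0.1677, 0.0436]
ee_rot: [0.998, 0.063, -0.001, -0.001]
force: [0.4, -0.0, -0.5]
grip_width: 0.0679
finger_force: 0.0
time: 21.48
position: [0.4112, -0.1684, 0.166]
ee_rot: [0.998, 0.064, 0.002, 0.002]
force: [0.3, -1.0, -1.5]
grip_width: 0.0393
finger_force: 30.0
```

```bash
python3 -m crank '[{"dx":0.01,"dy":-0.05,"dz":0,"roll":-3},{"dx":0.02,"dy":-0.1,"dz":0,"roll":-7},{"dx":0.03,"dy":-0.15,"dz":0,"roll":-7},{"dx":0.04,"dy":-0.2,"dz":0,"roll":-7},{"dx":0.044,"dy":-0.25,"dz":0,"roll":-7},{"dx":0.044,"dy":-0.287,"dz":0,"roll":-7},{"dx":0.044,"dy":-0.287,"dz":-0.03,"roll":-7},{"dx":0.044,"dy":-0.287,"dz":-0.07,"roll":-7},{"dx":0.044,"dy":-0.287,"dz":-0.1,"roll":-7},{"dx":0.044,"dy":-0.287,"dz":-0.117,"roll":-7}]'
python3 -m crank '[{"dx":0,"dy":0,"dz":0,"roll":0},{"dx":0,"dy":0,"dz":0,"roll":0}]'
```

```text
time: 22.72
position: [0.453, -0.4521, 0.0449]
ee_rot: [1.0, 0.002, -0.002, -0.003]
force: [-7.2, 20.7, 44.0]
grip_width: 0.0395
finger_force: 30.0
time: 22.98
position: [0.4539, -0.4544, 0.0461]
ee_rot: [1.0, 0.003, -0.0, -0.0]
force: [-0.0, 0.1, -1.3]
grip_width: 0.0397
finger_force: 30.0
```

```bash
python3 -m crank '[{"dx":0,"dy":0,"dz":0,"roll":0},{"dx":0,"dy":0,"dz":0,"roll":0},{"dx":0,"dy":0,"dz":0.05,"roll":0},{"dx":0,"dy":0,"dz":0.1,"roll":0},{"dx":0,"dy":0,"dz":0.15,"roll":0},{"dx":-0.01,"dy":0.06,"dz":0.15,"roll":0},{"dx":-0.02,"dy":0.12,"dz":0.15,"roll":0},{"dx":-0.03,"dy":0.18,"dz":0.15,"roll":0},{"dx":-0.035,"dy":0.24,"dz":0.15,"roll":0},{"dx":-0.035,"dy":0.3,"dz":0.15,"roll":0}]' 0.055
python3 -m crank '[{"dx":0,"dy":0.06,"dz":0,"roll":3},{"dx":0,"dy":0.12,"dz":0,"roll":6},{"dx":0,"dy":0.18,"dz":0,"roll":9},{"dx":0,"dy":0.24,"dz":0,"roll":12},{"dx":0,"dy":0.3,"dz":0,"roll":12},{"dx":0,"dy":0.36,"dz":0,"roll":12},{"dx":0,"dy":0.4,"dz":0,"roll":12},{"dx":0,"dy":0.42,"dz":0,"roll":12},{"dx":0,"dy":0.42,"dz":0,"roll":12}]'
python3 - <<'E'
import sys; sys.argv=['','s9']
from loc import *
print(bot.get_obs()['position'])
hsv=cv2.cvtColor(im,cv2.COLOR_RGB2HSV); w=(hsv[...,1]<60)&(hsv[...,2]>150)
for z0,z1 in((.04,.062),(.008,.03)):
    q=W[w&(X>.39)&(X<.49)&(Y>.3)&(Y<.38)&(Z>z0)&(Z<z1)]; print(len(q),q.mean(0).round(4),np.percentile(q,[3,97],axis=0).round(3).tolist(),[np.round(b,1).tolist() for b in cv2.minAreaRect((q[:,:2]*1000).astype(np.float32))])
cv2.imwrite('pics/s9c.png',cv2.resize(cv2.imread('pics/s9.png')[80:290,150:350],None,fx=2.8,fy=2.8,interpolation=cv2.INTER_CUBIC))
E
```

```text
time: 24.22
position: [0.4186, -0.153, 0.1971]
ee_rot: [1.0, 0.002, 0.001, 0.0]
force: [1.2, 0.5, 1.3]
grip_width: 0.0552
finger_force: 0.0
time: 25.35
position: [0.4188, 0.2664, 0.1969]
ee_rot: [0.994, 0.108, 0.0, -0.0]
force: [-0.7, -0.6, -0.1]
grip_width: 0.0551
finger_force: 0.0
[0.41885037 0.26551142 0.19681876]
36 [0.4355 0.3433 0.0511] [[0.43, 0.334, 0.04], [0.443, 0.35, 0.06]] [[435.1, 341.9], [15.9, 16.9], 56.6]
94 [0.4338 0.3477 0.0209] [[0.417, 0.329, 0.009], [0.455, 0.357, 0.029]] [[435.1, 341.4], [31.3, 39.8], 78.3]
```

View pics/s9c.png

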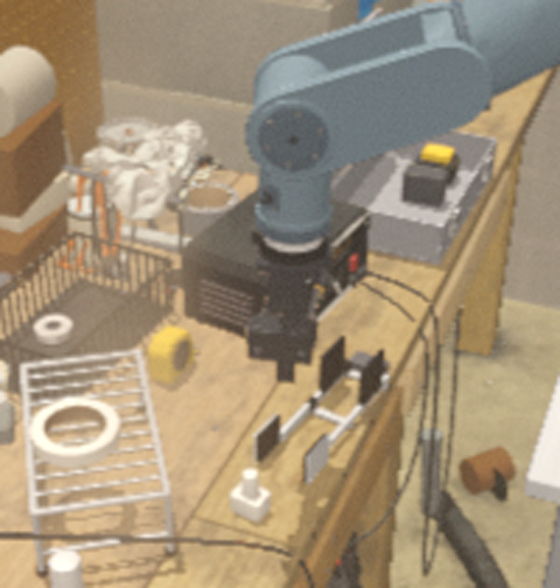

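The battery (440,155) and spare relay (428,185) are in the case. The plug is at (250,495), free of the jaws, and the reacher is undisturbed.

```bash
python3 -m crank '[{"dx":0.01,"dy":0.04,"dz":0,"roll":0},{"dx":0.019,"dy":0.072,"dz":0,"roll":0},{"dx":0.019,"dy":0.072,"dz":-0.03,"roll":0},{"dx":0.019,"dy":0.072,"dz":-0.07,"roll":0},{"dx":0.019,"dy":0.072,"dz":-0.11,"roll":0},{"dx":0.019,"dy":0.072,"dz":-0.138,"roll":0},{"dx":0.019,"dy":0.072,"dz":-0.138,"roll":0},{"dx":0.019,"dy":0.072,"dz":-0.138,"roll":0}]' 0.05
python3 -m crank '[{"dx":0,"dy":0,"dz":0,"roll":0},{"dx":0,"dy":0,"dz":0,"roll":0},{"dx":0,"dy":0,"dz":0,"roll":0},{"dx":0,"dy":0,"dz":0,"roll":0},{"dx":0,"dy":0,"dz":0,"roll":0},{"dx":0,"dy":0,"dz":0.05,"roll":0},{"dx":0,"dy":0,"dz":0.1,"roll":0},{"dx":0,"dy":0,"dz":0.14,"roll":0},{"dx":0,"dy":0,"dz":0.14,"roll":0}]' 0.01
```

```text
time: 26.4
position: [0.4391, 0.3371, 0.06]
ee_rot: [0.994, 0.107, 0.001, -0.0]
force: [-0.1, 0.1, -0.2]
grip_width: 0.0503
finger_force: 0.0
time: 27.52
position: [0.4398, 0.3384, 0.2022]
ee_rot: [0.994, 0.107, 0.003, -0.001]
force: [-0.1, 0.2, -0.4]
grip_width: 0.0207
finger_force: 30.0
```

```bash
python3 -m crank '[{"dx":-0.01,"dy":-0.06,"dz":0,"roll":-2},{"dx":-0.02,"dy":-0.12,"dz":0,"roll":-4},{"dx":-0.03,"dy":-0.18,"dz":0,"roll":-6},{"dx":-0.03,"dy":-0.24,"dz":0,"roll":-8},{"dx":-0.03,"dy":-0.3,"dz":0,"roll":-10},{"dx":-0.03,"dy":-0.36,"dz":0,"roll":-12},{"dx":-0.03,"dy":-0.42,"dz":0,"roll":-12},{"dx":-0.03,"dy":-0.48,"dz":0,"roll":-12},{"dx":-0.03,"dy":-0.54,"dz":0,"roll":-12},{"dx":-0.03,"dy":-0.6,"dz":0,"roll":-12}]'
python3 -m crank '[{"dx":0,"dy":-0.048,"dz":0,"roll":0},{"dx":0,"dy":-0.048,"dz":0,"roll":0},{"dx":0,"dy":-0.048,"dz":-0.04,"roll":0},{"dx":0,"dy":-0.048,"dz":-0.08,"roll":0},{"dx":0,"dy":-0.048,"dz":-0.11,"roll":0},{"dx":0,"dy":-0.048,"dz":-0.13,"roll":0},{"dx":0,"dy":-0.048,"dz":-0.135,"roll":0},{"dx":0,"dy":-0.048,"dz":-0.135,"roll":0}]'
```

```text
time: 28.78
position: [0.4069, -0.2639, 0.1969]
ee_rot: [1.0, 0.002, -0.001, -0.001]
force: [0.3, 0.6, -1.3]
grip_width: 0.0212
finger_force: 30.0
time: 29.78
position: [0.4076, -0.3086, 0.0632]
ee_rot: [1.0, 0.003, -0.001, -0.001]
force: [0.8, -0.1, -1.0]
grip_width: 0.0211
finger_force: 30.0
```

```bash
python3 -m crank '[{"dx":0,"dy":0,"dz":0,"roll":0},{"dx":0,"dy":0,"dz":0,"roll":0},{"dx":0,"dy":0,"dz":0.04,"roll":0},{"dx":0,"dy":0,"dz":0.1,"roll":0},{"dx":0,"dy":0,"dz":0.15,"roll":0},{"dx":0,"dy":0.05,"dz":0.187,"roll":10},{"dx":0,"dy":0.11,"dz":0.187,"roll":20},{"dx":0,"dy":0.17,"dz":0.187,"roll":30},{"dx":0,"dy":0.23,"dz":0.187,"roll":40},{"dx":0,"dy":0.29,"dz":0.187,"roll":50}]' 0.036
python3 -m crank '[{"dx":0.02,"dy":0.05,"dz":0,"roll":10},{"dx":0.05,"dy":0.1,"dz":0,"roll":20},{"dx":0.09,"dy":0.14,"dz":0,"roll":30},{"dx":0.14,"dy":0.153,"dz":0,"roll":34},{"dx":0.19,"dy":0.153,"dz":0,"roll":34},{"dx":0.232,"dy":0.153,"dz":0,"roll":34},{"dx":0.232,"dy":0.153,"dz":0,"roll":34},{"dx":0.232,"dy":0.153,"dz":-0.05,"roll":34},{"dx":0.232,"dy":0.153,"dz":-0.1,"roll":34},{"dx":0.232,"dy":0.153,"dz":-0.1,"roll":34}]' 0.065
python3 - <<'E'
import sys; sys.argv=['','s10']
from loc import *
print(bot.get_obs()['position'])
cv2.imwrite('pics/s10c.png',cv2.resize(cv2.imread('pics/s10.png')[100:280,150:350],None,fx=3,fy=3,interpolation=cv2.INTER_CUBIC))
E
```

```text
time: 31.02
position: [0.4076, -0.0188, 0.2509]
ee_rot: [0.904, 0.427, 0.0, 0.0]
force: [0.5, 1.7, -0.4]
grip_width: 0.0361
finger_force: 0.0
time: 32.28
position: [0.6357, 0.1324, 0.1462]
ee_rot: [0.741, 0.671, -0.004, -0.003]
force: [1.3, -0.8, 0.0]
grip_width: 0.0651
finger_force: 0.0
[0.6380637  0.13250204 0.14963494]
```

View pics/s10c.png

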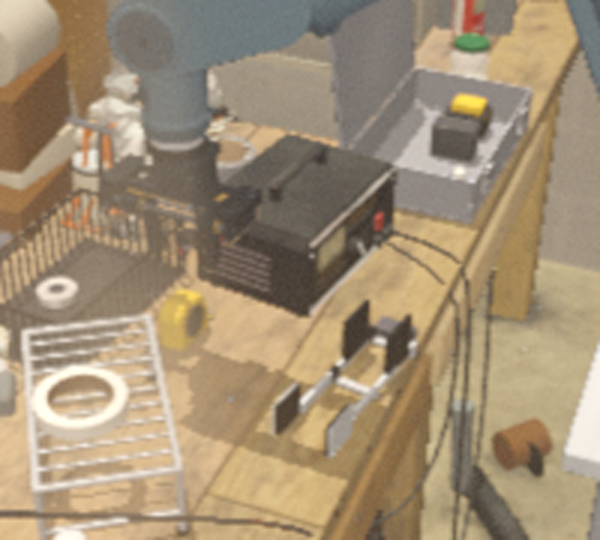

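The plug's stem is visible in the case at (460,172), and the reacher is still lying flat. The gripper stands above the rule at (185,320) and is clear of the charger.

```bash
python3 -m crank '[{"dx":0.002,"dy":0.001,"dz":-0.03,"roll":0},{"dx":0.002,"dy":0.001,"dz":-0.06,"roll":0},{"dx":0.002,"dy":0.001,"dz":-0.08,"roll":0},{"dx":0.002,"dy":0.001,"dz":-0.094,"roll":0},{"dx":0.002,"dy":0.001,"dz":-0.094,"roll":0}]'
python3 -m crank '[{"dx":0,"dy":0,"dz":0,"roll":0},{"dx":0,"dy":0,"dz":0,"roll":0},{"dx":0,"dy":0,"dz":0,"roll":0},{"dx":0,"dy":0,"dz":0,"roll":0},{"dx":0,"dy":0,"dz":0,"roll":0},{"dx":0,"dy":0,"dz":0.05,"roll":0},{"dx":0,"dy":0,"dz":0.1,"roll":0},{"dx":0,"dy":0,"dz":0.16,"roll":0},{"dx":0,"dy":0,"dz":0.2,"roll":0},{"dx":0,"dy":0,"dz":0.2,"roll":0}]' 0.02
```

```text
time: 32.95
position: [0.6418, 0.1334, 0.0566]
ee_rot: [0.741, 0.671, -0.0, -0.0]
force: [0.4, 0.6, 0.1]
grip_width: 0.0651
finger_force: 0.0
time: 34.2
position: [0.6437, 0.1335, 0.2604]
ee_rot: [0.741, 0.671, 0.003, 0.002]
force: [-0.3, -0.4, -2.5]
grip_width: 0.036
finger_force: 29.5
```

```bash
python3 -m crank '[{"dx":-0.05,"dy":0,"dz":0,"roll":0},{"dx":-0.1,"dy":0,"dz":0,"roll":-8},{"dx":-0.15,"dy":0,"dz":0,"roll":-16},{"dx":-0.19,"dy":-0.03,"dz":0,"roll":-26},{"dx":-0.2,"dy":-0.08,"dz":0,"roll":-36},{"dx":-0.2,"dy":-0.14,"dz":0,"roll":-46},{"dx":-0.2,"dy":-0.2,"dz":0,"roll":-56},{"dx":-0.2,"dy":-0.26,"dz":0,"roll":-66},{"dx":-0.2,"dy":-0.32,"dz":0,"roll":-76},{"dx":-0.2,"dy":-0.38,"dz":0,"roll":-84}]'
python3 -m crank '[{"dx":0.01,"dy":-0.05,"dz":0,"roll":0},{"dx":0.02,"dy":-0.1,"dz":0,"roll":0},{"dx":0.031,"dy":-0.134,"dz":0,"roll":0},{"dx":0.031,"dy":-0.134,"dz":-0.04,"roll":0},{"dx":0.031,"dy":-0.134,"dz":-0.08,"roll":0},{"dx":0.031,"dy":-0.134,"dz":-0.1,"roll":0},{"dx":0.031,"dy":-0.134,"dz":-0.1,"roll":0}]'
```

```text
time: 35.45
position: [0.4405, -0.2477, 0.2538]
ee_rot: [1.0, -0.0, -0.002, -0.002]
force: [1.0, 0.3, -3.0]
grip_width: 0.0358
finger_force: 29.6
time: 36.33
position: [0.4717, -0.3791, 0.1537]
ee_rot: [1.0, 0.003, -0.002, -0.002]
force: [0.2, -0.4, -2.8]
grip_width: 0.0358
finger_force: 29.6
```

```bash
python3 -m crank '[{"dx":0,"dy":0,"dz":-0.03,"roll":0},{"dx":0,"dy":0,"dz":-0.06,"roll":0},{"dx":0,"dy":0,"dz":-0.08,"roll":0},{"dx":0,"dy":0,"dz":-0.091,"roll":0},{"dx":0,"dy":0,"dz":-0.091,"roll":0}]'
python3 -m crank '[{"dx":0,"dy":0,"dz":0,"roll":0},{"dx":0,"dy":0,"dz":0,"roll":0},{"dx":0,"dy":0,"dz":0.05,"roll":0},{"dx":0,"dy":0,"dz":0.1,"roll":0},{"dx":0,"dy":0,"dz":0.16,"roll":0},{"dx":-0.06,"dy":0,"dz":0.2,"roll":0},{"dx":-0.12,"dy":0.06,"dz":0.25,"roll":0},{"dx":-0.15,"dy":0.1,"dz":0.25,"roll":0},{"dx":-0.15,"dy":0.1,"dz":0.25,"roll":0}]' 0.05
python3 - <<'E'
import sys; sys.argv=['','s11']
from loc import *
print(bot.get_obs()['position'])
L=W[(X>.54)&(X<.66)&(Y>-.58)&(Y<-.29)&(Z>.12)&(Z<.29)]
hist,e=np.histogram(L[:,2],bins=np.arange(.12,.3,.01)); print(hist)
for a in np.arange(.12,.28,.03): k=L[(L[:,2]>a)&(L[:,2]<a+.03)]; print(a.round(2),np.median(k,axis=0).round(3))
cv2.imwrite('pics/s11c.png',cv2.resize(cv2.imread('pics/s11.png')[80:250,200:350],None,fx=3.5,fy=3.5,interpolation=cv2.INTER_CUBIC))
E
```

```text
time: 36.95
position: [0.473, -0.3806, 0.0657]
ee_rot: [1.0, 0.003, -0.0, -0.0]
force: [0.5, -0.4, -2.2]
grip_width: 0.036
finger_force: 29.6
time: 38.08
position: [0.3218, -0.2793, 0.3178]
ee_rot: [1.0, 0.002, 0.001, 0.002]
force: [0.8, -0.8, -0.1]
grip_width: 0.0494
finger_force: 0.0
[ 0.32121822 -0.27810121  0.31827916]
[ 53  48  48  48  51  50  53  48  50  62  60  70  95  83 109  43  42]
0.12 [ 0.577 -0.42   0.134]
0.15 [ 0.581 -0.425  0.165]
0.18 [ 0.584 -0.418  0.195]
0.21 [ 0.589 -0.438  0.227]
0.24 [ 0.596 -0.443  0.256]
0.27 [ 0.627 -0.485  0.28 ]
```

View pics/s11c.png

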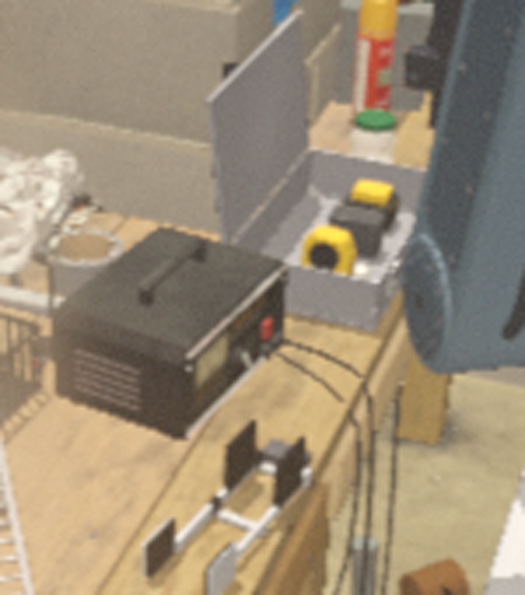

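All four things are in the case: the battery at (373,195), spare relay (365,225), rule (330,250) and plug beside it. The lid stands open, with its top edge near x=0.598, z=0.265. I'll go behind the lid at y≈-0.32 with closed fingers and push it forward.

```bash
python3 -m crank '[{"dx":0,"dy":0,"dz":0.05,"roll":0},{"dx":0.05,"dy":-0.01,"dz":0.06,"roll":0},{"dx":0.1,"dy":-0.02,"dz":0.06,"roll":0},{"dx":0.15,"dy":-0.03,"dz":0.06,"roll":0},{"dx":0.2,"dy":-0.04,"dz":0.06,"roll":0},{"dx":0.25,"dy":-0.04,"dz":0.06,"roll":0},{"dx":0.3,"dy":-0.04,"dz":0.06,"roll":0},{"dx":0.325,"dy":-0.04,"dz":0.06,"roll":0},{"dx":0.325,"dy":-0.04,"dz":0.06,"roll":0},{"dx":0.325,"dy":-0.04,"dz":0.06,"roll":0}]' 0
python3 -m crank '[{"dx":0,"dy":0,"dz":-0.03,"roll":0},{"dx":0,"dy":0,"dz":-0.06,"roll":0},{"dx":0,"dy":0,"dz":-0.09,"roll":0},{"dx":0,"dy":0,"dz":-0.122,"roll":0},{"dx":0,"dy":0,"dz":-0.122,"roll":0}]'
```

```text
time: 39.38
position: [0.6475, -0.3208, 0.3757]
ee_rot: [1.0, 0.002, -0.0, 0.0]
force: [-1.0, -0.9, -0.9]
grip_width: 0.0005
finger_force: 0.0
time: 40.0
position: [0.6457, -0.3202, 0.2511]
ee_rot: [1.0, 0.002, -0.002, -0.002]
force: [1.3, 0.6, -0.0]
grip_width: 0.0006
finger_force: 0.0
```

```bash
python3 -m crank '[{"dx":-0.015,"dy":0,"dz":0,"roll":0},{"dx":-0.03,"dy":0,"dz":0,"roll":0},{"dx":-0.04,"dy":0,"dz":0,"roll":0},{"dx":-0.05,"dy":0,"dz":0,"roll":0},{"dx":-0.06,"dy":0,"dz":0,"roll":0},{"dx":-0.07,"dy":0,"dz":0,"roll":0},{"dx":-0.08,"dy":0,"dz":0,"roll":0},{"dx":-0.09,"dy":0,"dz":0,"roll":0},{"dx":-0.1,"dy":0,"dz":0,"roll":0},{"dx":-0.1,"dy":0,"dz":0,"roll":0}]'
python3 rp.py s12 200 350 80 250 3
```

```text
time: 41.25
position: [0.5474, -0.3207, 0.2538]
ee_rot: [1.0, 0.002, -0.0, 0.0]
force: [0.4, 0.5, 1.0]
grip_width: 0.0007
finger_force: 0.0
[ 0.5478 -0.3207  0.2539] 0.00031559692484158826 0.26587870671617336
```

View pics/s12c.png

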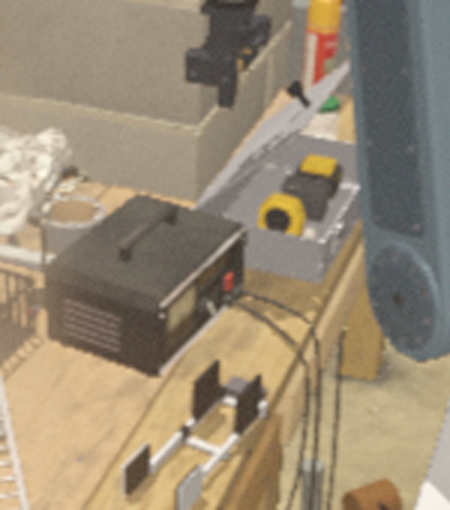

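The lid is falling forward (knob at 298,93) and everything is still inside. I'll wait, then measure the lid.

```bash
python3 -m crank '[{"dx":0,"dy":0,"dz":0.03,"roll":0},{"dx":-0.03,"dy":0.02,"dz":0.06,"roll":0},{"dx":-0.06,"dy":0.05,"dz":0.06,"roll":0},{"dx":-0.1,"dy":0.08,"dz":0.06,"roll":0},{"dx":-0.15,"dy":0.12,"dz":0.06,"roll":0},{"dx":-0.2,"dy":0.16,"dz":0.06,"roll":0},{"dx":-0.22,"dy":0.2,"dz":0.06,"roll":0},{"dx":-0.22,"dy":0.24,"dz":0.06,"roll":0},{"dx":-0.22,"dy":0.24,"dz":0.06,"roll":0},{"dx":-0.22,"dy":0.24,"dz":0.06,"roll":0}]'
python3 - <<'E'
import sys; sys.argv=['','s13']
from loc import *
print(bot.get_obs()['position'])
q=W[(X>.39)&(X<.56)&(Y>-.6)&(Y<-.28)&(Z>.03)&(Z<.11)]; A=np.c_[q[:,:2],np.ones(len(q))]
for i in range(4):
    c,*_=np.linalg.lstsq(A,q[:,2],rcond=None); r=A@c-q[:,2]; k=abs(r)<.006; A,q=A[k],q[k]
print('lid plane',c.round(4),len(q),'z at front/hinge',c@[.38,-.43,1],c@[.56,-.43,1])
q=W[(X>.36)&(X<.46)&(Y>.0)&(Y<.3)&(Z>.06)&(Z<.08)]; print('reacher top',np.percentile(q,[3,97],axis=0).round(3).tolist())
cv2.imwrite('pics/s13c.png',cv2.resize(cv2.imread('pics/s13.png')[80:280,150:350],None,fx=2.8,fy=2.8,interpolation=cv2.INTER_CUBIC))
E
```

```text
time: 42.55
position: [0.3284, -0.0809, 0.3141]
ee_rot: [1.0, 0.003, 0.0, 0.0]
force: [0.3, 0.4, -0.1]
grip_width: 0.0002
finger_force: 0.0
[ 0.32831435 -0.08124421  0.31392945]
lid plane [ 0.001  -0.0001  0.0777] 1014 z at front/hinge 0.07812680830900993 0.07830703639068108
reacher top [[0.361, 0.068, 0.061], [0.428, 0.131, 0.077]]
```

View pics/s13c.png

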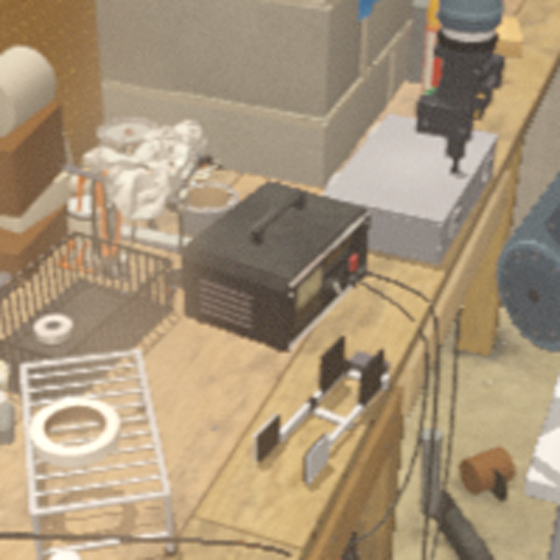

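The lid is level (plane at z=0.078, slope 0.001), and the reacher lies flat in front of the rack with the tape in place. I'll run a last check that nothing remains under the rack, then hand in.

Run:
```python
from h import *
z=np.load('pics/s13.npz'); W=cloud('side',z['d']); t=np.radians(34)
d=W[...,:2]-np.array([.5654,.3269]); a=d[...,0]*np.cos(t)+d[...,1]*np.sin(t); b=-d[...,0]*np.sin(t)+d[...,1]*np.cos(t)
m=(a>.01)&(a<.135)&(abs(b)<.115); v=z['im'].max(-1)
n=(m&(W[...,2]>.03)&(W[...,2]<.065)&(v<90)).sum(); print('dark pts under rack',n,'bench pts',(m&(W[...,2]<.01)).sum())
if n<8: print(bot.finish_job())
```

```text
dark pts under rack 0 bench pts 1077
the job is handed in; nothing more can be done
None
```

The job is handed in, though the hand-in call returned no verdict: plug, battery pack, spare relay box and tape measure are in the case with its lid shut, the reacher lies flat clear of the rack, and no relay box was under the rack.

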